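# Pack the bronze finials for transport

### The job

Pack the restored bronze finials for transport: first swing both flaps of the carton wide open and pull the cabinet drawer well out, then take every finial from the drawer and stand it upright on the floor of the carton. When all are packed, push the drawer fully shut and fold both flaps down flat again; the sanding block and the wax tin stay in the drawer, and nothing else on the bench or the cabinet may be knocked about.

Things in the scene. Friction and masses are not known exactly. Their poses are not given: they have to be found in the camera images.
- finial0: one of up to four equal cast bronze finials (2 to 4 are present, in the drawer at the start): round foot 52 across and 8 high, above it an upright stem 20 across that reaches 50 above the underside; 0.2 kg. Origin at the centre of its underside, z up along the stem when it stands. Grip it by the stem, fingertips just above the foot
- finial1: one of up to four equal cast bronze finials (2 to 4 are present, in the drawer at the start): round foot 52 across and 8 high, above it an upright stem 20 across that reaches 50 above the underside; 0.2 kg. Origin at the centre of its underside, z up along the stem when it stands. Grip it by the stem, fingertips just above the foot
- finial2: one of up to four equal cast bronze finials (2 to 4 are present, in the drawer at the start): round foot 52 across and 8 high, above it an upright stem 20 across that reaches 50 above the underside; 0.2 kg. Origin at the centre of its underside, z up along the stem when it stands. Grip it by the stem, fingertips just above the foot
- finial3: one of up to four equal cast bronze finials (2 to 4 are present, in the drawer at the start): round foot 52 across and 8 high, above it an upright stem 20 across that reaches 50 above the underside; 0.2 kg. Origin at the centre of its underside, z up along the stem when it stands. Grip it by the stem, fingertips just above the foot
- cab_drawer0 (a joint): the drawer's slide in m: 0 is fully shut, 0.174 is fully out (towards the drawer's front, -x of cab)
- cab_drawer0_handle (a point): middle of the drawer's steel bar handle: a level round bar 11 thick and 120 long, across the front (along y of cab), its centre line 35 clear of the drawer's front; about 62 above the bench, moving with the drawer
- drawer_floor (a point): centre of the drawer's inner floor, 22 above the bench, moving with the drawer (axes as cab). Inside 205 (x) by 278 (y), side walls 56 high above this floor, front panel (wood) reaching about 65 above it; a plywood partition 45 high crosses the drawer, its front face 38 behind (+x of) this point, and the contents lie in front of it
- cab: low green one-drawer cabinet with a wooden drawer front, fixed; 250 deep (x) by 320 wide (y) by 100 high. Origin at the centre of its underside; its front faces its -x, roughly the robot
- carton: open-topped carton of grey archival cardboard, fixed to the bench: 220 (x) by 190 (y) outside, rim 75 high, walls 5. Origin at the centre of its underside; its two flaps are hinged on its +y and -y rims and meet in the middle
- carton_floor (a point): centre of the carton's inner floor, 5 above the bench (axes as carton). Inside 210 by 180, 70 deep
- flap_left (a joint): angle in rad of the grey cardboard flap on the carton's +y rim: 0 lies shut across the carton, 1.57 stands upright, 1.85 is its stop, leaning outwards. The hinge is stiff: the flap stays where it is left
- flap_left_hinge (a point): middle of that flap's hinge line, which runs along x of carton on the +y rim, 75.5 above the bench. The flap is 218 by 93, 4 thick
- flap_left_pull (a point): middle of the blue bar pull on that flap: a round bar 12 thick and 70 long, parallel to the hinge; shut, it lies 55 inwards of the hinge line and 28 above it (24 clear of the cardboard, centre line); it moves with the flap
- flap_right (a joint): angle in rad of the grey cardboard flap on the carton's -y rim: 0 lies shut across the carton, 1.57 stands upright, 1.85 is its stop, leaning outwards. The hinge is stiff: the flap stays where it is left
- flap_right_hinge (a point): middle of that flap's hinge line, which runs along x of carton on the -y rim, 75.5 above the bench. The flap is 218 by 93, 4 thick
- flap_right_pull (a point): middle of the blue bar pull on that flap: a round bar 12 thick and 70 long, parallel to the hinge; shut, it lies 55 inwards of the hinge line and 28 above it (24 clear of the cardboard, centre line); it moves with the flap
- sandblock: orange sanding block 35 by 60 by 24 high, loose in the drawer, stays there. Origin: centre of its underside
- waxtin: round tin 48 across and 22 high with a red lid, loose in the drawer, stays there. Origin: centre of its underside
- tub: white plaster tub 120 across, 134 high, loose, behind the carton; a bystander. Origin: centre of its underside
- bottle: white squeeze bottle 56 across, 160 high, loose, behind the carton; a bystander. Origin: centre of its underside
- jar: amber jar 64 across, 70 high, loose, standing on the cabinet; a bystander. Origin: centre of its underside
- brush: paint brush 160 long lying on the bench between carton and cabinet, loose; a bystander
- spatula: spatula 200 long lying on the bench at the right, loose; a bystander

How it is judged:
By the outcome, as a careful person would: the job done as asked, in the order asked, and still so for the second after the job is handed in, with the robot touching nothing.
Of finial0, finial1, finial2, finial3 only 2 to 4 are there at a start; the rules pass over those that are not, and their reading is None.
At some moment in a run one of finial0, finial1, finial2, finial3 may be knocked a few centimetres aside while the robot is not near it.
It also fails if it takes over 210 s, if anything falls off the work surface, if the arm or the gripper's body presses on something with over 40 N, if the wrist force passes 120 N, or if a joint passes its speed limit or range.

### The arm

A 6-joint arm with a two-finger parallel gripper is mounted at the origin on the work surface. World frame = base frame: x ahead of the robot, y to its left, z up, the work surface at z = 0. Lengths are in mm, angles in degrees, forces in N, time in s.
With the tool pointing down it reaches from about 300 to 850 mm from the base axis. Payload 4.2 kg.
Tool frame: the origin (TCP) lies on the centre line of the jaws, within the pads' length; the fingertips stand 14 mm ahead of it and the grasp point (between the pads) lies 5 mm behind it; z points along the fingers, y is the line along which they close (so a half turn about z gives the same grasp; the last joint's range is limited). The gripper opens to 91 mm and grips with 3 to 60 N. Pads are 32 mm wide; open, the fingers measure 118 mm over their backs; the gripper's body (76 mm by 178 mm) begins 60 mm behind the grasp point.
Start: joints at [-71.906, 18.312, 89.639, -0, 72.044, -1.146], TCP at [189.48, -542.899, 227.976] pointing down, gripper open.
Joint ranges: [-177.97, 177.97], [-48.28, 115.42], [12.27, 149.76], [-77.06, 257.06], [2.81, 150.46], [-146.56, 146.56]. Speed limits (degrees/s): [147.25, 147.25, 180, 180, 180, 180].

### API

Orientations are given as [roll, pitch, yaw] about the fixed x, y, z axes, in that order (R = Rz(yaw) Ry(pitch) Rx(roll)).
In Python, from workcell import * gives the robot as it stands. The module is installed in compiled form; this text tells all that it offers.
- The arm moves only by the shell command python3 -m crank 'ROWS' [FORCE]. ROWS is JSON, a list of rows, each an object of numbers: "grip": the finger opening in m, from 0 to 0.0912; "x", "y", "z": the shift along the tool's x, y, z in m; "yaw": the turn about the tool's z in rad. In form: [{"grip": .., "x": .., "y": .., "z": .., "yaw": ..}, ...]. A call has exactly 5 rows; each row is the pose to reach, as a shift and turn from the pose commanded when the call began, along the tool's axes at that moment; what a row does not reach only later rows make up. A row lasts 1/12 s, in which the tool goes at most 41.7 mm and 7.16 degrees, less where a joint would pass 70% of its speed; a pose out of reach is approached as far as the arm can. A call with a gripper value outside its range is refused whole. The fingers move at their own pace and stop on an object; FORCE is the grip in N (left out, the last holds). Time passes only in rows, so rows that repeat a pose let the fingers close, or fill a call up. It gives the time, the measured TCP pose, the force, the opening and the grip force at its end, in the units of the state.
- state(): the state, without advancing time (a new reading comes with each control period).
- grab_frame(name): name is "side" or "top"; returns the picture (384x512x3 uint8, red, green, blue); there is no depth.
- camera_model(name): a dict with "intrinsics" (3x3 intrinsics, pixels), "distortion" ([k1, k2, p1, p2, k3] as OpenCV has them; the pictures are not rectified), "R" (3x3) and "t" (3): a world point X has camera coordinates R X + t. Camera axes: x right, y down, z forward; pixel columns grow to the right and rows downward; lengths in mm; the calibration is good to about 2 mm. A picture is of the moment at which its call begins. camera_model takes no time and is no camera call.
- job_done(): hands the job in; it is judged then, once.
The state is a dict: "time_s": time; "qpos": joint angles; "qvel": joint speeds; "effort": joint torques, N m; "ee_pos": TCP position; "ee_rot": TCP orientation; "force": force on the tool from outside, world axes, zero at the start; "torque": the same for the moment, N m; "gripper_width": finger opening in mm; "gripper_force": force on a finger pad.
Only numpy, scipy, OpenCV 4.12 (cv2) and the standard library are available. Lean on these libraries where they do the work, as an engineer would, in place of code of your own. Each camera call takes 0.05 s, during which the arm holds its last target. There are 200 camera calls.

## Working session

There is one attempt and no reset: what is moved stays moved. The work goes in short steps, Python scripts to look and compute and a shell command to move; the robot and the scene stay as the last step left them, time stands still between calls to the robot, and variables do not carry over. Pictures are saved under pics/ and viewed, at most 14 in all, crops included, and the job is handed in when it is done.

```bash
mkdir -p pics; cat > h.py <<'E'
from workcell import *
import numpy as np, cv2
def cam(n):
    c=camera_model(n); return np.array(c["intrinsics"],float),np.array(c["distortion"],float),np.array(c["R"],float),np.array(c["t"],float)
def ray(n,uv):
    K,d,R,t=cam(n); p=cv2.undistortPoints(np.array([[uv]],float),K,d)[0,0]
    return -R.T@t, R.T@np.array([p[0],p[1],1.])
def onz(n,uv,z):
    o,d=ray(n,uv); return o+d*(z-o[2])/d[2]
def tri(uv1,uv2,n1="top",n2="side"):
    o1,d1=ray(n1,uv1);o2,d2=ray(n2,uv2);d1/=np.linalg.norm(d1);d2/=np.linalg.norm(d2)
    s=np.linalg.lstsq(np.c_[d1,-d2],o2-o1,rcond=None)[0];a=o1+s[0]*d1;b=o2+s[1]*d2
    return (a+b)/2,np.linalg.norm(a-b)
def proj(n,X):
    K,d,R,t=cam(n); return cv2.projectPoints(np.array(X,float).reshape(-1,1,3),cv2.Rodrigues(R)[0],t,K,d)[0][:,0]
def snap(n,f):
    im=grab_frame(n); cv2.imwrite(f"pics/{f}.png",cv2.cvtColor(im,cv2.COLOR_RGB2BGR)); return im
E
python3 - <<'E'
from h import *
for n in("top","side"):
    snap(n,n+"0"); K,d,R,t=cam(n); print(n,-R.T@t,R[2].round(3),K[0,0])
print(state())
a=cv2.imread("pics/top0.png");
E
```

```text
top [3.30323376e+02 5.57029134e-01 1.11633022e+03] [ 0.178 -0.021 -0.984] 406.4643682497758
side [-163.39144365  881.46086504  839.37543559] [ 0.483 -0.671 -0.563] 490.8367243596008
{'time_s': 0.1, 'qpos': array([-7.19049330e+01,  1.83465431e+01,  8.96968437e+01,  2.22861694e-04,
        7.20437595e+01, -1.14844088e+00]), 'qvel': array([ 0.05031312, -0.10994289, -0.12824611, -0.07359594, -0.05197127,
        0.05368756]), 'effort': array([-5.47823674e-04, -4.13333845e+01, -2.32510239e+01,  7.27976183e-02,
        4.21557063e-02, -5.80394544e-05]), 'ee_pos': array([ 189.36130761, -542.49101849,  227.23615064]), 'ee_rot': array([-1.79912875e+02, -1.95850922e-03,  1.92434375e+01]), 'force': array([-0.04402153,  0.12965213,  0.49865344]), 'torque': array([ 0.00739575, -0.01496951,  0.02930368]), 'gripper_force': 0.0, 'gripper_width': 91.53369968738426}
```

View pics/top0.png

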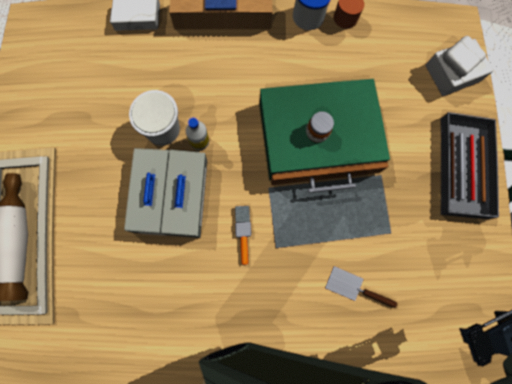

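View pics/side0.png

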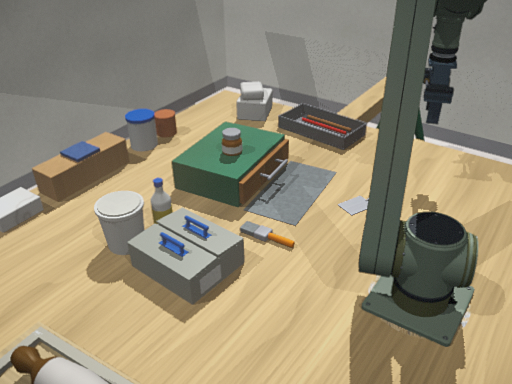

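Top: the blue pulls are at (148,190) and (180,190) on the carton, the handle at (332,186) and the jar at (320,125) on the green cabinet. Side: the pulls are at (172,243) and (197,226), the handle at (275,172).

```bash
python3 - <<'E'
from h import *
T=cv2.imread("pics/top0.png");S=cv2.imread("pics/side0.png")
def blobs(im,lo,hi,amin=20,box=None):
    m=cv2.inRange(cv2.cvtColor(im,cv2.COLOR_BGR2HSV),lo,hi)
    if box: k=np.zeros_like(m);k[box[1]:box[3],box[0]:box[2]]=1;m=m*k
    n,l,s,c=cv2.connectedComponentsWithStats(m)
    return [(c[i].round(1),s[i],m*0+(l==i).astype(np.uint8)) for i in range(1,n) if s[i,4]>amin]
bt=blobs(T,(105,140,60),(130,255,255),20,(125,160,210,225));bs=blobs(S,(105,140,60),(130,255,255),20,(140,205,230,270))
for b in bt+bs: print(b[0],b[1],cv2.minAreaRect(cv2.findNonZero(b[2])))
bt.sort(key=lambda b:b[0][0]);bs.sort(key=lambda b:b[0][0])
for a,b in zip(bt,bs): print("pull",tri(a[0],b[0]))
# green cabinet top quad
g=blobs(T,(65,80,40),(90,255,255),2000)[0]; 
h=cv2.convexHull(cv2.findNonZero(g[2]));q=cv2.approxPolyDP(h,6,True)[:,0];print(q.tolist(),[onz("top",p,100)[:2].round(0).tolist() for p in q])
gr=blobs(T,(0,0,90),(180,50,200),1500,(120,140,212,245))
for b in gr:
    h=cv2.convexHull(cv2.findNonZero(b[2]));q=cv2.approxPolyDP(h,5,True)[:,0];print(b[0],b[1],q.tolist(),[onz("top",p,77)[:2].round(0).tolist() for p in q])
c=np.hstack([cv2.resize(T[160:220,280:380],None,fx=4,fy=4,interpolation=cv2.INTER_CUBIC),cv2.resize(S[140:200,235:335],None,fx=4,fy=4,interpolation=cv2.INTER_CUBIC)])
cv2.imwrite("pics/c1.png",c)
E
```

```text
[148.6 188.9] [143 173  12  32 261] ((148.5116729736328, 188.73211669921875), (8.443976402282715, 31.36880111694336), 6.581944942474365)
[179.6 190.9] [175 175  10  32 243] ((179.63973999023438, 190.67259216308594), (7.694331645965576, 31.457778930664062), 6.009006023406982)
[196.4 222.1] [185 216  23  13  71] ((196.20001220703125, 222.09999084472656), (24.596750259399414, 2.683281660079956), 26.56505012512207)
[197.7 230.9] [188 225  22  13  91] ((198.3000030517578, 231.40000915527344), (22.360679626464844, 4.919349670410156), 26.56505012512207)
[171.9 239.2] [161 233  23  14  70] ((171.90567016601562, 239.16983032226562), (25.059173583984375, 2.719599962234497), 29.05460548400879)
[173.4 247.6] [160 241  28  15 138] ((173.36766052246094, 247.22059631347656), (28.297269821166992, 6.516946792602539), 30.963756561279297)
pull (array([535.30497265, 245.99338487, 101.99433388]), np.float64(4.881610748286895))
pull (array([563.5490797 , 192.04141314,  21.05198919]), np.float64(47.54123042378646))
[[388, 158], [271, 172], [261, 90], [372, 80]] [[618.0, -381.0], [578.0, -69.0], [806.0, -45.0], [842.0, -354.0]]
[166.4 191.6] [ 125  149   81   87 5378] [[204, 154], [197, 235], [125, 229], [134, 149]] [[633.0, 107.0], [418.0, 121.0], [433.0, 308.0], [647.0, 295.0]]
```

View pics/c1.png

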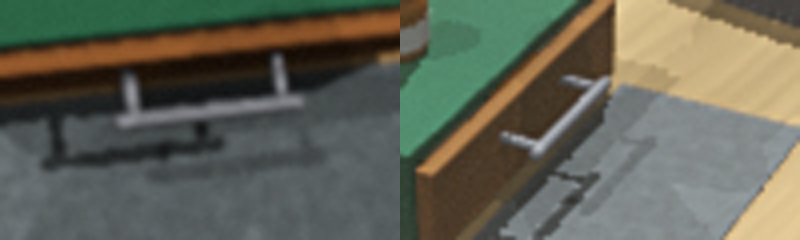

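Crop: the handle's ends are at about (309.5,190.5) and (355.5,185.2) in the top view, and (269.5,178.2) and (287,160) in the side view.

```bash
python3 - <<'E'
from h import *
print("pullL",tri((148.6,188.9),(172.7,243.4)));print("pullR",tri((179.6,190.9),(197,226.5)))
a=tri((309.5,190.5),(269.5,178.2));b=tri((355.5,185.2),(287,160));print("handle",a,b,(a[0]+b[0])/2,np.degrees(np.arctan2(*(b[0]-a[0])[:2])))
# cardinal check: predicted from quads
c=np.mean([onz("top",p,77) for p in [(204,154),(197,235),(125,229),(134,149)]],0);print("carton",c)
for n in("top","side"): print(n,proj(n,[[535,246,103],[530,176,103]]).round(0).tolist())
w=cv2.inRange(cv2.cvtColor(cv2.imread("pics/side0.png"),cv2.COLOR_BGR2HSV),(100,80,40),(135,255,255))
for x0,y0,x1,y1 in((150,228,188,262),(182,210,215,242)):
    m=np.zeros_like(w);m[y0:y1,x0:x1]=w[y0:y1,x0:x1];p=cv2.findNonZero(m)[:,0];print(p.mean(0),p.min(0),p.max(0))
E
```

```text
pullL (array([535.84584093, 247.5078252 ,  90.36527877]), np.float64(0.6726968909319945))
pullR (array([529.37160684, 165.66423999,  92.89240805]), np.float64(0.944548565190201))
handle (array([ 536.90126428, -174.79921825,   57.96564749]), np.float64(2.198465227759544)) (array([ 552.40368744, -301.02975869,   56.51880627]), np.float64(1.2283555434391378)) [ 544.65247586 -237.91448847   57.24222688] 172.99854152346148
carton [532.61419913 207.79678781  77.        ]
top [[148.0, 188.0], [175.0, 190.0]]
side [[173.0, 239.0], [194.0, 225.0]]
[172.80062305 244.33021807] [159 228] [187 256]
[196.58214286 227.16428571] [183 216] [210 238]
```

```bash
cat >> h.py <<'E'
from scipy.spatial.transform import Rotation as Ro
def go(x,y,z,yaw=None,frm=None):
    "shift (m, rad) in tool axes to world target, tool down"
    s=state(); p=np.array(s["ee_pos"]);w=s["ee_rot"][2]
    if frm is not None: p=np.array(frm[:3],float);w=frm[3]
    R=Ro.from_euler("xyz",[180,0,w],degrees=True).as_matrix()
    d=R.T@(np.array([x,y,z],float)-p)/1000
    dy=0 if yaw is None else -np.radians((yaw-w+180)%360-180)
    print("go",d.round(4).tolist(),"yaw",round(dy,4),"dist",round(np.linalg.norm(d)*1e3),"rows",int(np.ceil(max(np.linalg.norm(d)/.0417,abs(dy)/.125))))
E
python3 - <<'E'
from h import *
go(535,247,240,-3.7)
print("tub",onz("top",(154,113),134),"bottle",onz("top",(194,124),160),"jar",onz("top",(321,121),70+100))
E
```

```text
go [0.5865, -0.6315, -0.0128] yaw 0.4004 dist 862 rows 21
tub [726.466751   232.84349581 134.        ] bottle [686.00552296 124.8303353  160.        ] jar [ 691.7353798  -190.30405445  170.        ]
```

```bash

python3 -m crank '[{"grip":0.05,"x":0.195,"y":-0.21,"z":-0.005},{"grip":0.05,"x":0.195,"y":-0.21,"z":-0.005},{"grip":0.05,"x":0.195,"y":-0.21,"z":-0.005},{"grip":0.05,"x":0.195,"y":-0.21,"z":-0.005},{"grip":0.05,"x":0.195,"y":-0.21,"z":-0.005}]' 25
python3 -m crank '[{"grip":0.05,"x":0.195,"y":-0.21,"z":-0.005},{"grip":0.05,"x":0.195,"y":-0.21,"z":-0.005},{"grip":0.05,"x":0.195,"y":-0.21,"z":-0.005},{"grip":0.05,"x":0.195,"y":-0.21,"z":-0.005},{"grip":0.05,"x":0.195,"y":-0.21,"z":-0.005}]'
python3 -m crank '[{"grip":0.05,"x":0.195,"y":-0.21,"z":-0.005},{"grip":0.05,"x":0.195,"y":-0.21,"z":-0.005},{"grip":0.05,"x":0.195,"y":-0.21,"z":-0.005},{"grip":0.05,"x":0.195,"y":-0.21,"z":-0.005},{"grip":0.05,"x":0.195,"y":-0.21,"z":-0.005}]'
python3 -c "
from h import *
go(535,247,200,-3.7);print(state()['gripper_width'])"
```

```text
go [0.5865, -0.6315, 0.0272] yaw 0.4004 dist 862 rows 21
91.53369968738426validation failed for argument at $[0]...
validation failed for argument at $[0]...
validation failed for argument at $[0]...
```

```bash

python3 -m crank '[{"grip":0.05,"x":0.195,"y":-0.21,"z":-0.005,"yaw":0},{"grip":0.05,"x":0.195,"y":-0.21,"z":-0.005,"yaw":0},{"grip":0.05,"x":0.195,"y":-0.21,"z":-0.005,"yaw":0},{"grip":0.05,"x":0.195,"y":-0.21,"z":-0.005,"yaw":0},{"grip":0.05,"x":0.195,"y":-0.21,"z":-0.005,"yaw":0}]' 25
python3 -c "
from h import *
go(535,247,200,-3.7);print(state()['gripper_width'])"
```

```text
time_s: 0.52
ee_pos: [273.1, -350.1, 231.2]
ee_rot: [-180.0, 0.0, 19.2]
force: [0.5, -0.6, 0.4]
gripper_width: 60.7
gripper_force: 0.0
go [0.4436, -0.4779, 0.0312] yaw 0.3994 dist 653 rows 16
60.67702186946261
```

```bash

python3 -m crank '[{"grip":0.05,"x":0.28,"y":-0.3,"z":0,"yaw":0},{"grip":0.05,"x":0.28,"y":-0.3,"z":0,"yaw":0},{"grip":0.05,"x":0.28,"y":-0.3,"z":0,"yaw":0},{"grip":0.05,"x":0.28,"y":-0.3,"z":0,"yaw":0},{"grip":0.05,"x":0.28,"y":-0.3,"z":0,"yaw":0}]'
python3 -m crank '[{"grip":0.05,"x":0.28,"y":-0.3,"z":0,"yaw":0},{"grip":0.05,"x":0.28,"y":-0.3,"z":0,"yaw":0},{"grip":0.05,"x":0.28,"y":-0.3,"z":0,"yaw":0},{"grip":0.05,"x":0.28,"y":-0.3,"z":0,"yaw":0},{"grip":0.05,"x":0.28,"y":-0.3,"z":0,"yaw":0}]'
python3 -m crank '[{"grip":0.05,"x":0.13,"y":-0.14,"z":0,"yaw":0.4},{"grip":0.05,"x":0.13,"y":-0.14,"z":0,"yaw":0.4},{"grip":0.05,"x":0.13,"y":-0.14,"z":0,"yaw":0.4},{"grip":0.05,"x":0.13,"y":-0.14,"z":0,"yaw":0.4},{"grip":0.05,"x":0.13,"y":-0.14,"z":0,"yaw":0.4}]'
python3 -c "
from h import *
go(535,247,101,-3.7);print(state()['gripper_width'])"
```

```text
time_s: 0.93
ee_pos: [357.1, -159.4, 231.5]
ee_rot: [180.0, -0.0, 19.2]
force: [0.4, -0.7, -0.4]
gripper_width: 50.1
gripper_force: 0.0
time_s: 1.35
ee_pos: [441.1, 31.3, 231.4]
ee_rot: [180.0, 0.0, 19.3]
force: [0.5, -1.4, -0.2]
gripper_width: 50.0
gripper_force: 0.0
time_s: 1.77
ee_pos: [518.1, 206.9, 231.1]
ee_rot: [-180.0, 0.0, -3.7]
force: [-0.2, -0.3, 0.2]
gripper_width: 50.2
gripper_force: 0.0
go [0.0143, -0.0411, 0.1301] yaw -0.0005 dist 137 rows 4
50.16412686312582
```

```bash

python3 -m crank '[{"grip":0.05,"x":0.014,"y":-0.041,"z":0.03,"yaw":0},{"grip":0.05,"x":0.014,"y":-0.041,"z":0.06,"yaw":0},{"grip":0.05,"x":0.014,"y":-0.041,"z":0.09,"yaw":0},{"grip":0.05,"x":0.014,"y":-0.041,"z":0.11,"yaw":0},{"grip":0.05,"x":0.014,"y":-0.041,"z":0.12,"yaw":0}]'
python3 -m crank '[{"grip":0.05,"x":0,"y":0,"z":0.005,"yaw":0},{"grip":0.05,"x":0,"y":0,"z":0.01,"yaw":0},{"grip":0.008,"x":0,"y":0,"z":0.01,"yaw":0},{"grip":0.008,"x":0,"y":0,"z":0.01,"yaw":0},{"grip":0.008,"x":0,"y":0,"z":0.01,"yaw":0}]' 25
python3 -m crank '[{"grip":0.008,"x":0,"y":0,"z":0,"yaw":0},{"grip":0.008,"x":0,"y":0,"z":0,"yaw":0},{"grip":0.008,"x":0,"y":0,"z":0,"yaw":0},{"grip":0.008,"x":0,"y":0,"z":0,"yaw":0},{"grip":0.008,"x":0,"y":0,"z":0,"yaw":0}]' 25
python3 -c "
from h import *
snap('side','s1')
# arc in carton yz: tool y = -carton y ; outward for left = +y = tool -y
for th in range(0,106,10):
    t=np.radians(th);print(th,'out',round(55-(55*np.cos(t)-28*np.sin(t)),1),'up',round(55*np.sin(t)+28*np.cos(t)-28,1))"
```

```text
time_s: 2.18
ee_pos: [532.1, 243.8, 107.7]
ee_rot: [179.8, 0.4, -3.6]
force: [0.4, -0.4, 0.4]
gripper_width: 50.1
gripper_force: 0.0
time_s: 2.6
ee_pos: [535.1, 244.4, 103.0]
ee_rot: [-179.9, -0.1, -3.7]
force: [-0.3, -0.0, 0.2]
gripper_width: 32.8
gripper_force: 0.0
time_s: 3.02
ee_pos: [535.0, 248.2, 101.5]
ee_rot: [-179.5, -0.1, -3.8]
force: [1.7, 12.7, -6.0]
gripper_width: 11.4
gripper_force: 25.0
0 out 0.0 up 0.0
10 out 5.7 up 9.1
20 out 12.9 up 17.1
30 out 21.4 up 23.7
40 out 30.9 up 28.8
50 out 41.1 up 32.1
60 out 51.7 up 33.6
70 out 62.5 up 33.3
80 out 73.0 up 31.0
90 out 83.0 up 27.0
100 out 92.1 up 21.3
```

View pics/s1.png

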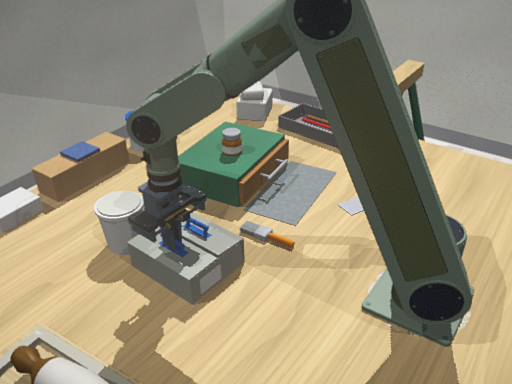

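Side: the fingers straddle the left blue bar at about (175,240).

```bash

python3 -m crank '[{"grip":0.008,"x":0,"y":-0.003,"z":-0.005,"yaw":0},{"grip":0.008,"x":0,"y":-0.006,"z":-0.009,"yaw":0},{"grip":0.008,"x":0,"y":-0.009,"z":-0.013,"yaw":0},{"grip":0.008,"x":0,"y":-0.013,"z":-0.017,"yaw":0},{"grip":0.008,"x":0,"y":-0.017,"z":-0.0205,"yaw":0}]'
python3 -m crank '[{"grip":0.008,"x":0,"y":-0.0045,"z":-0.003,"yaw":0},{"grip":0.008,"x":0,"y":-0.0115,"z":-0.007,"yaw":0},{"grip":0.008,"x":0,"y":-0.019,"z":-0.01,"yaw":0},{"grip":0.008,"x":0,"y":-0.026,"z":-0.012,"yaw":0},{"grip":0.008,"x":0,"y":-0.0345,"z":-0.013,"yaw":0}]'
python3 -m crank '[{"grip":0.008,"x":0,"y":-0.0075,"z":0,"yaw":0},{"grip":0.008,"x":0,"y":-0.015,"z":0.001,"yaw":0},{"grip":0.008,"x":0,"y":-0.0225,"z":0.003,"yaw":0},{"grip":0.008,"x":0,"y":-0.03,"z":0.0055,"yaw":0},{"grip":0.008,"x":0,"y":-0.035,"z":0.0085,"yaw":0}]'
python3 -c "
from h import *
snap('side','s2')"
```

```text
time_s: 3.48
ee_pos: [535.8, 262.1, 121.0]
ee_rot: [-180.0, -0.0, -3.7]
force: [3.6, 2.6, -10.3]
gripper_width: 11.2
gripper_force: 25.0
time_s: 3.9
ee_pos: [538.1, 293.9, 137.7]
ee_rot: [179.8, -0.1, -3.7]
force: [1.3, -6.4, 4.6]
gripper_width: 11.4
gripper_force: 25.0
time_s: 4.32
ee_pos: [540.7, 331.6, 128.1]
ee_rot: [-179.9, -0.2, -3.7]
force: [2.7, -2.3, 5.4]
gripper_width: 11.7
gripper_force: 25.0
```

View pics/s2.png

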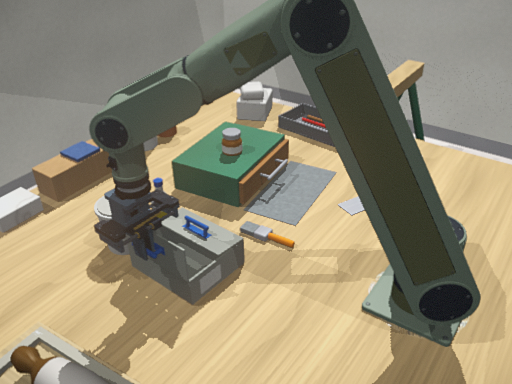

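Side: the left flap stands upright and its bar is in the jaws at about (152,250).

```bash

python3 -m crank '[{"grip":0.022,"x":0,"y":0,"z":0,"yaw":0},{"grip":0.022,"x":0,"y":0,"z":0,"yaw":0},{"grip":0.022,"x":0,"y":-0.001,"z":-0.03,"yaw":0},{"grip":0.022,"x":0,"y":-0.002,"z":-0.06,"yaw":0},{"grip":0.022,"x":0,"y":-0.002,"z":-0.1,"yaw":0}]'
python3 -m crank '[{"grip":0,"x":0,"y":0.03,"z":-0.005,"yaw":0},{"grip":0,"x":0,"y":0.07,"z":-0.005,"yaw":0},{"grip":0,"x":0,"y":0.083,"z":0.03,"yaw":0},{"grip":0,"x":0,"y":0.083,"z":0.07,"yaw":0},{"grip":0,"x":0,"y":0.083,"z":0.083,"yaw":0}]'
python3 -m crank '[{"grip":0,"x":0,"y":-0.01,"z":0,"yaw":0},{"grip":0,"x":0,"y":-0.025,"z":0,"yaw":0},{"grip":0,"x":0,"y":-0.04,"z":0,"yaw":0},{"grip":0,"x":0,"y":-0.05,"z":0,"yaw":0},{"grip":0,"x":0,"y":-0.056,"z":0,"yaw":0}]'
python3 -m crank '[{"grip":0,"x":0,"y":0,"z":0,"yaw":0},{"grip":0,"x":0,"y":0,"z":0,"yaw":0},{"grip":0,"x":0,"y":0.01,"z":-0.03,"yaw":0},{"grip":0,"x":0,"y":0.03,"z":-0.06,"yaw":0},{"grip":0.05,"x":0,"y":0.07,"z":-0.06,"yaw":0}]'
python3 -c "
from h import *
go(530,168,101,-3.7)"
```

```text
time_s: 4.78
ee_pos: [537.8, 332.2, 224.6]
ee_rot: [179.8, 0.4, -3.7]
force: [0.3, 0.6, -0.3]
gripper_width: 22.0
gripper_force: 0.0
time_s: 5.2
ee_pos: [530.9, 247.5, 138.7]
ee_rot: [179.8, 0.5, -3.8]
force: [-0.7, -0.5, -0.7]
gripper_width: 0.5
gripper_force: 0.0
time_s: 5.62
ee_pos: [538.9, 308.4, 144.8]
ee_rot: [-179.9, -0.1, -3.5]
force: [-0.0, -1.3, 0.3]
gripper_width: 0.6
gripper_force: 0.5
time_s: 6.03
ee_pos: [537.1, 238.9, 209.5]
ee_rot: [-179.6, -0.6, -3.5]
force: [2.0, 0.1, -0.0]
gripper_width: 4.9
gripper_force: 0.0
go [-0.0027, 0.0712, 0.1085] yaw 0.0037 dist 130 rows 4
```

```bash

python3 -m crank '[{"grip":0.05,"x":-0.004,"y":0.04,"z":0,"yaw":0},{"grip":0.05,"x":-0.004,"y":0.071,"z":0.02,"yaw":0},{"grip":0.05,"x":-0.004,"y":0.071,"z":0.06,"yaw":0},{"grip":0.05,"x":-0.004,"y":0.071,"z":0.085,"yaw":0},{"grip":0.05,"x":-0.004,"y":0.071,"z":0.098,"yaw":0}]'
python3 -m crank '[{"grip":0.05,"x":0,"y":0,"z":0.005,"yaw":0},{"grip":0.05,"x":0,"y":0,"z":0.01,"yaw":0},{"grip":0.008,"x":0,"y":0,"z":0.01,"yaw":0},{"grip":0.008,"x":0,"y":0,"z":0.01,"yaw":0},{"grip":0.008,"x":0,"y":0,"z":0.01,"yaw":0}]' 25
python3 -m crank '[{"grip":0.008,"x":0,"y":0,"z":0,"yaw":0},{"grip":0.008,"x":0,"y":0,"z":0,"yaw":0},{"grip":0.008,"x":0,"y":0,"z":0,"yaw":0},{"grip":0.008,"x":0,"y":0,"z":0,"yaw":0},{"grip":0.008,"x":0,"y":0,"z":0,"yaw":0}]' 25
```

```text
time_s: 6.45
ee_pos: [523.1, 163.3, 103.0]
ee_rot: [179.9, 0.3, -3.8]
force: [-0.4, 0.4, -0.1]
gripper_width: 37.4
gripper_force: 0.0
time_s: 6.87
ee_pos: [526.0, 165.5, 96.7]
ee_rot: [-180.0, -0.1, -3.7]
force: [-0.3, -0.5, -0.0]
gripper_width: 33.2
gripper_force: 0.0
time_s: 7.28
ee_pos: [525.7, 167.7, 96.6]
ee_rot: [-179.7, -0.1, -3.8]
force: [-1.7, 7.4, 2.1]
gripper_width: 11.2
gripper_force: 25.0
```

```bash

python3 -m crank '[{"grip":0.008,"x":0,"y":0.003,"z":-0.005,"yaw":0},{"grip":0.008,"x":0,"y":0.006,"z":-0.009,"yaw":0},{"grip":0.008,"x":0,"y":0.009,"z":-0.013,"yaw":0},{"grip":0.008,"x":0,"y":0.013,"z":-0.017,"yaw":0},{"grip":0.008,"x":0,"y":0.017,"z":-0.0205,"yaw":0}]'
python3 -m crank '[{"grip":0.008,"x":0,"y":0.0045,"z":-0.003,"yaw":0},{"grip":0.008,"x":0,"y":0.0115,"z":-0.007,"yaw":0},{"grip":0.008,"x":0,"y":0.019,"z":-0.01,"yaw":0},{"grip":0.008,"x":0,"y":0.026,"z":-0.012,"yaw":0},{"grip":0.008,"x":0,"y":0.0345,"z":-0.013,"yaw":0}]'
python3 -m crank '[{"grip":0.008,"x":0,"y":0.0075,"z":0,"yaw":0},{"grip":0.008,"x":0,"y":0.015,"z":0.001,"yaw":0},{"grip":0.008,"x":0,"y":0.0225,"z":0.003,"yaw":0},{"grip":0.008,"x":0,"y":0.03,"z":0.0055,"yaw":0},{"grip":0.008,"x":0,"y":0.033,"z":0.0075,"yaw":0}]'
python3 -m crank '[{"grip":0.022,"x":0,"y":0,"z":0,"yaw":0},{"grip":0.022,"x":0,"y":0,"z":0,"yaw":0},{"grip":0.022,"x":0,"y":0.001,"z":-0.03,"yaw":0},{"grip":0.022,"x":0,"y":0.002,"z":-0.06,"yaw":0},{"grip":0.022,"x":0,"y":0.002,"z":-0.1,"yaw":0}]'
python3 -m crank '[{"grip":0,"x":0,"y":-0.03,"z":-0.005,"yaw":0},{"grip":0,"x":0,"y":-0.07,"z":-0.005,"yaw":0},{"grip":0,"x":0,"y":-0.083,"z":0.03,"yaw":0},{"grip":0,"x":0,"y":-0.083,"z":0.07,"yaw":0},{"grip":0,"x":0,"y":-0.083,"z":0.083,"yaw":0}]'
python3 -c "
from h import *
go(525,108,144,-3.7)"
```

```text
time_s: 7.7
ee_pos: [524.6, 151.9, 117.7]
ee_rot: [-179.5, -0.1, -3.8]
force: [-2.0, 11.2, 6.1]
gripper_width: 11.2
gripper_force: 25.0
time_s: 8.12
ee_pos: [522.3, 116.1, 130.9]
ee_rot: [-179.7, -0.1, -3.7]
force: [-1.8, 5.1, 5.2]
gripper_width: 11.1
gripper_force: 25.0
time_s: 8.53
ee_pos: [519.8, 80.4, 121.6]
ee_rot: [-180.0, -0.0, -3.7]
force: [-0.5, 3.4, 2.7]
gripper_width: 11.4
gripper_force: 25.0
time_s: 8.95
ee_pos: [518.1, 78.0, 220.3]
ee_rot: [179.8, 0.3, -3.7]
force: [0.2, -0.3, -0.8]
gripper_width: 21.7
gripper_force: 0.0
time_s: 9.37
ee_pos: [521.9, 161.5, 133.6]
ee_rot: [179.8, 0.4, -3.5]
force: [-1.1, -0.6, -0.3]
gripper_width: 0.3
gripper_force: 0.0
go [0.0064, 0.0532, -0.0104] yaw 0.0032 dist 55 rows 2
```

```bash

python3 -m crank '[{"grip":0,"x":0,"y":0.01,"z":-0.005,"yaw":0},{"grip":0,"x":0,"y":0.025,"z":-0.008,"yaw":0},{"grip":0,"x":0,"y":0.04,"z":-0.008,"yaw":0},{"grip":0,"x":0,"y":0.05,"z":-0.008,"yaw":0},{"grip":0,"x":0,"y":0.055,"z":-0.008,"yaw":0}]'
python3 -m crank '[{"grip":0,"x":0,"y":0,"z":0,"yaw":0},{"grip":0,"x":0,"y":-0.01,"z":-0.02,"yaw":0},{"grip":0.03,"x":0,"y":-0.01,"z":-0.06,"yaw":0},{"grip":0.03,"x":0,"y":-0.01,"z":-0.09,"yaw":0},{"grip":0.03,"x":0,"y":-0.01,"z":-0.1,"yaw":0}]'
python3 -c "
from h import *
go(543,-238,235,97)"
```

```text
time_s: 9.78
ee_pos: [522.1, 105.2, 147.9]
ee_rot: [-180.0, -0.1, -3.8]
force: [0.1, 0.7, 0.1]
gripper_width: 0.5
gripper_force: 0.4
time_s: 10.2
ee_pos: [524.4, 117.5, 252.0]
ee_rot: [-179.9, -0.5, -3.6]
force: [-0.1, 1.2, 0.1]
gripper_width: 17.5
gripper_force: 0.0
go [0.0412, 0.3536, 0.017] yaw -1.7566 dist 356 rows 15
```

```bash

python3 -m crank '[{"grip":0.03,"x":0.004,"y":0.04,"z":0,"yaw":0},{"grip":0.03,"x":0.008,"y":0.08,"z":0,"yaw":0},{"grip":0.03,"x":0.012,"y":0.12,"z":0,"yaw":0},{"grip":0.03,"x":0.016,"y":0.155,"z":0,"yaw":0},{"grip":0.03,"x":0.02,"y":0.177,"z":0,"yaw":0}]'
python3 -m crank '[{"grip":0.03,"x":0.004,"y":0.04,"z":0,"yaw":-0.12},{"grip":0.03,"x":0.008,"y":0.08,"z":0,"yaw":-0.24},{"grip":0.03,"x":0.012,"y":0.12,"z":0,"yaw":-0.36},{"grip":0.03,"x":0.016,"y":0.155,"z":0,"yaw":-0.48},{"grip":0.03,"x":0.02,"y":0.177,"z":0,"yaw":-0.6}]'
python3 -m crank '[{"grip":0.03,"x":0,"y":0,"z":0,"yaw":-0.12},{"grip":0.03,"x":0,"y":0,"z":0,"yaw":-0.24},{"grip":0.03,"x":0,"y":0,"z":0,"yaw":-0.36},{"grip":0.03,"x":0,"y":0,"z":0,"yaw":-0.48},{"grip":0.03,"x":0,"y":0,"z":0,"yaw":-0.6}]'
python3 -m crank '[{"grip":0.03,"x":0,"y":0,"z":0,"yaw":-0.12},{"grip":0.03,"x":0,"y":0,"z":0,"yaw":-0.24},{"grip":0.03,"x":0,"y":0,"z":0,"yaw":-0.36},{"grip":0.03,"x":0,"y":0,"z":0,"yaw":-0.48},{"grip":0.03,"x":0,"y":0,"z":0,"yaw":-0.557}]'
python3 -c "
from h import *
snap('side','s3');snap('top','t3');
go(543,-238,60,97)"
```

```text
time_s: 10.62
ee_pos: [530.1, -64.1, 246.4]
ee_rot: [179.9, 0.0, -3.8]
force: [0.1, 0.6, -0.6]
gripper_width: 29.9
gripper_force: 0.0
time_s: 11.03
ee_pos: [538.7, -242.6, 246.1]
ee_rot: [179.9, 0.1, 30.5]
force: [1.5, 0.6, -0.3]
gripper_width: 30.1
gripper_force: 0.0
time_s: 11.45
ee_pos: [539.1, -239.0, 246.1]
ee_rot: [-179.9, 0.0, 65.0]
force: [-0.1, -0.9, -0.1]
gripper_width: 30.3
gripper_force: 0.0
time_s: 11.87
ee_pos: [539.1, -238.9, 246.1]
ee_rot: [-179.9, -0.0, 96.9]
force: [0.1, -0.2, 0.4]
gripper_width: 30.1
gripper_force: 0.0
go [0.0004, 0.0039, 0.1862] yaw -0.0077 dist 186 rows 5
```

View pics/s3.png

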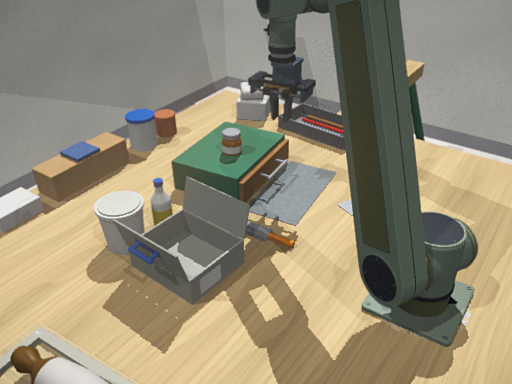

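Side: both flaps lean outward and the carton is open and empty. The arm is above the handle at (275,172).

```bash

python3 -m crank '[{"grip":0.03,"x":0,"y":0.0035,"z":0.04,"yaw":0},{"grip":0.03,"x":0,"y":0.0035,"z":0.08,"yaw":0},{"grip":0.03,"x":0,"y":0.0035,"z":0.12,"yaw":0},{"grip":0.03,"x":0,"y":0.0035,"z":0.135,"yaw":0},{"grip":0.03,"x":0,"y":0.0035,"z":0.145,"yaw":0}]'
python3 -m crank '[{"grip":0.03,"x":0,"y":0,"z":0.01,"yaw":0},{"grip":0.03,"x":0,"y":0,"z":0.02,"yaw":0},{"grip":0.03,"x":0,"y":0,"z":0.03,"yaw":0},{"grip":0.03,"x":0,"y":0,"z":0.038,"yaw":0},{"grip":0.03,"x":0,"y":0,"z":0.041,"yaw":0}]'
python3 -m crank '[{"grip":0.006,"x":0,"y":0,"z":0,"yaw":0},{"grip":0.006,"x":0,"y":0,"z":0,"yaw":0},{"grip":0.006,"x":0,"y":0,"z":0,"yaw":0},{"grip":0.006,"x":0,"y":0,"z":0,"yaw":0},{"grip":0.006,"x":0,"y":0,"z":0,"yaw":0}]' 30
```

```text
time_s: 12.38
ee_pos: [541.0, -237.7, 98.3]
ee_rot: [-179.7, -0.2, 96.5]
force: [0.6, 1.9, -0.0]
gripper_width: 30.0
gripper_force: 0.0
time_s: 12.8
ee_pos: [542.5, -238.6, 59.8]
ee_rot: [-180.0, -0.0, 96.5]
force: [-0.3, -0.3, 0.6]
gripper_width: 29.8
gripper_force: 0.0
time_s: 13.22
ee_pos: [543.4, -239.0, 61.3]
ee_rot: [179.9, 0.1, 96.6]
force: [-0.4, 0.6, 0.7]
gripper_width: 10.3
gripper_force: 30.0
```

```bash

python3 -m crank '[{"grip":0.006,"x":0,"y":-0.008,"z":0,"yaw":0},{"grip":0.006,"x":0,"y":-0.024,"z":0,"yaw":0},{"grip":0.006,"x":0,"y":-0.042,"z":0,"yaw":0},{"grip":0.006,"x":0,"y":-0.062,"z":0,"yaw":0},{"grip":0.006,"x":0,"y":-0.082,"z":0,"yaw":0}]'
python3 -m crank '[{"grip":0.006,"x":0,"y":-0.02,"z":0,"yaw":0},{"grip":0.006,"x":0,"y":-0.04,"z":0,"yaw":0},{"grip":0.006,"x":0,"y":-0.058,"z":0,"yaw":0},{"grip":0.006,"x":0,"y":-0.074,"z":0,"yaw":0},{"grip":0.006,"x":0,"y":-0.086,"z":0,"yaw":0}]'
python3 -m crank '[{"grip":0.03,"x":0,"y":0,"z":0,"yaw":0},{"grip":0.03,"x":0,"y":0,"z":0,"yaw":0},{"grip":0.03,"x":0,"y":0,"z":0,"yaw":0},{"grip":0.03,"x":0,"y":0,"z":-0.03,"yaw":0},{"grip":0.03,"x":0,"y":0,"z":-0.07,"yaw":0}]'
python3 -m crank '[{"grip":0.04,"x":0,"y":0,"z":-0.04,"yaw":0},{"grip":0.04,"x":0,"y":0,"z":-0.08,"yaw":0},{"grip":0.04,"x":0,"y":0,"z":-0.12,"yaw":0},{"grip":0.04,"x":-0.04,"y":-0.01,"z":-0.12,"yaw":0},{"grip":0.04,"x":-0.08,"y":-0.02,"z":-0.12,"yaw":0}]'
python3 -m crank '[{"grip":0.04,"x":-0.04,"y":0,"z":0,"yaw":0},{"grip":0.04,"x":-0.08,"y":0,"z":0,"yaw":0},{"grip":0.04,"x":-0.12,"y":0,"z":0,"yaw":0},{"grip":0.04,"x":-0.12,"y":0,"z":0,"yaw":0},{"grip":0.04,"x":-0.12,"y":0,"z":0,"yaw":0}]'
python3 -c "
from h import *
T=snap('top','t4');S=snap('side','s4')
cv2.imwrite('pics/c4.png',np.hstack([cv2.resize(cv2.cvtColor(a,4),None,fx=3,fy=3,interpolation=2) for a in(T[60:260,250:383],S[110:310,190:323])]))"
```

```text
time_s: 13.63
ee_pos: [461.2, -248.5, 61.3]
ee_rot: [179.9, 0.1, 96.6]
force: [1.9, -0.9, 1.3]
gripper_width: 10.2
gripper_force: 30.0
time_s: 14.05
ee_pos: [374.9, -258.6, 61.3]
ee_rot: [179.9, 0.1, 96.6]
force: [0.6, -0.6, 0.8]
gripper_width: 10.3
gripper_force: 30.1
time_s: 14.47
ee_pos: [373.8, -256.1, 128.5]
ee_rot: [-179.6, -0.4, 96.6]
force: [1.4, 0.1, -0.5]
gripper_width: 30.1
gripper_force: 0.0
time_s: 14.88
ee_pos: [366.7, -340.0, 253.9]
ee_rot: [179.8, 0.3, 96.8]
force: [1.5, -0.4, -0.4]
gripper_width: 39.6
gripper_force: 0.0
time_s: 15.3
ee_pos: [378.7, -460.0, 248.9]
ee_rot: [-179.9, -0.1, 96.5]
force: [0.0, 0.7, -0.4]
gripper_width: 40.1
gripper_force: 0.0
```

View pics/c4.png

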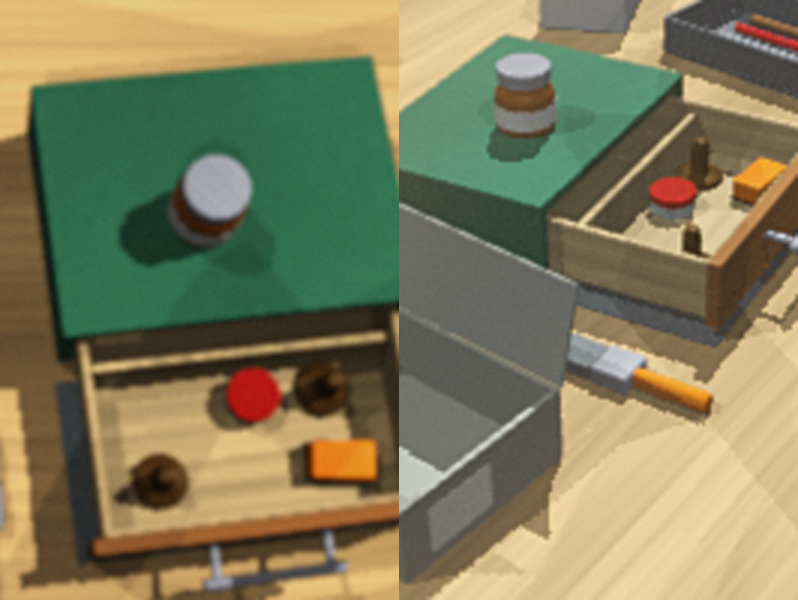

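Crop: two finials. In the top view their stem tops are at about (305,218) and (359,186); in the side view at about (287,186) and (290,157). The red tin is at (334,191) and the orange block at (364,213). The drawer is well out.

```bash
python3 - <<'E'
from h import *
print(tri((305,218.3),(287.3,186)),tri((359.3,186),(290,156.7)))
T=cv2.imread("pics/t4.png")
hsv=cv2.cvtColor(T,cv2.COLOR_BGR2HSV);m=((hsv[...,2]<85)&(hsv[...,1]>60)).astype(np.uint8);m[:175]=0;m[240:]=0;m[:,:285]=0;m[:,382:]=0
m=cv2.morphologyEx(m,cv2.MORPH_OPEN,np.ones((5,5),np.uint8))
n,l,s,c=cv2.connectedComponentsWithStats(m)
for i in range(1,n):
    if s[i,4]>60:
        (cx,cy),r=cv2.minEnclosingCircle(cv2.findNonZero((l==i).astype(np.uint8)));print(s[i],c[i].round(1),(round(cx,1),round(cy,1),round(r,1)),onz("top",(cx,cy),30).round(0),onz("top",c[i],30).round(0))
for X in ([463,-175],[520,-315]):
    print([proj(n,[[*X,22],[*X,72]]).round(1).tolist() for n in("top","side")])
# tin, block
for lo,hi,z in(((0,150,100),(6,255,255),44),((10,190,180),(18,255,255),46)):
    k=cv2.inRange(hsv,lo,hi);k[:175]=0;k[240:]=0;k[:,:300]=0;k[:,385:]=0
    p=cv2.findNonZero(k);print(len(p),cv2.minAreaRect(p),onz("top",p[:,0].mean(0),z))
E
```

```text
(array([ 462.53813492, -159.16874193,   64.38621179]), np.float64(0.3335241019940464)) (array([ 547.31982954, -308.94676235,   66.58892458]), np.float64(3.0787926818719598))
[345 175  37  23 566] [362.5 184.4] (363.4, 183.0, 19.3) [ 565. -331.   30.] [ 561. -328.   30.]
[294 182  14   6  70] [300.5 184.5] (300.5, 184.5, 7.0) [ 560. -154.   30.] [ 560. -154.   30.]
[292 213  18  16 211] [300.5 221.4] (300.5, 221.8, 9.5) [ 457. -152.   30.] [ 458. -152.   30.]
[[[308.4, 220.0], [311.4, 217.7]], [[289.7, 195.5], [290.1, 181.4]]]
[[[357.8, 199.4], [362.9, 196.2]], [[297.4, 170.2], [297.9, 156.7]]]
259 ((333.75, 190.75001525878906), (17.677669525146484, 16.970561981201172), 45.0) [ 539.29044481 -243.40784367   44.        ]
243 ((364.0, 212.5), (11.0, 20.0), 90.0) [ 479.96025338 -324.66579075   46.        ]
```

```bash
python3 - <<'E'
from h import *
T=cv2.imread("pics/t4.png");S=cv2.imread("pics/side0.png") if 0 else cv2.imread("pics/s4.png")
def c(im,u,v,pts):
    o=cv2.resize(im[v:v+36,u:u+48],None,fx=8,fy=8,interpolation=cv2.INTER_CUBIC)
    for p,k in zip(pts,((0,255,0),(255,255,0))): cv2.circle(o,(int((p[0]-u+.5)*8),int((p[1]-v+.5)*8)),3,k,-1)
    return o
rows=[]
for X,(tu,tv),(su,sv) in(((461,-159),(282,202),(264,170)),((548,-308),(336,168),(266,142))):
    P=[[*X,22],[*X,72]]
    rows.append(np.hstack([c(T,tu,tv,proj("top",P)),c(S,su,sv,proj("side",P))]))
cv2.imwrite("pics/c5.png",np.vstack(rows))
E
```

View pics/c5.png

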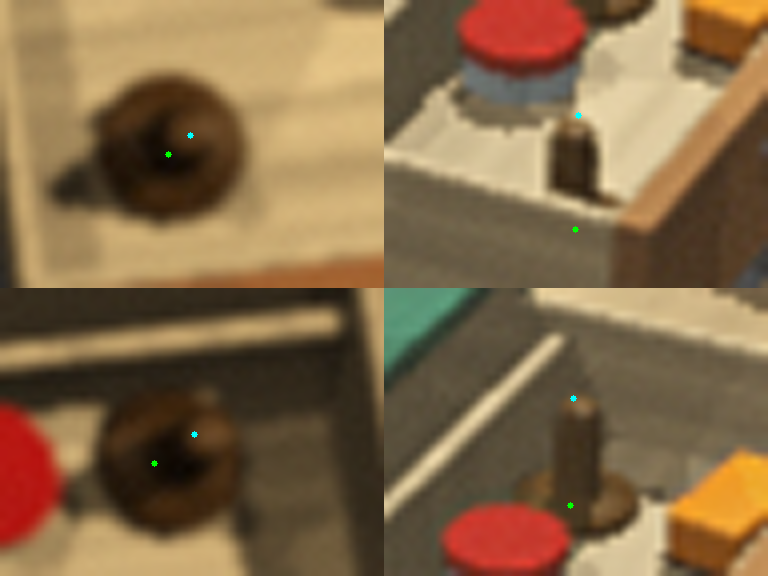

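```bash
python3 - <<'E'
from h import *
for f,st,ss in(((303.0,219.9),(305.0,218.6),(287.4,185.0)),((356.75,189.25),(360.5,186.0),(289.9,156.2))):
    print("foot",onz("top",f,29).round(1),"top72",onz("top",st,70).round(1),"tri",tri(st,ss))
go(461,-159,235,96.6)
E
```

```text
foot [ 462.5 -159.1   29. ] top72 [ 460.9 -158.4   70. ] tri (array([ 461.46566561, -158.3624388 ,   68.63773106]), np.float64(0.9066445918357038))
foot [ 547.3 -311.5   29. ] top72 [ 548.  -310.5   70. ] tri (array([ 548.18432595, -311.68977209,   66.80766934]), np.float64(1.0244042542628642))
go [0.2874, 0.116, 0.0149] yaw -0.0003 dist 310 rows 8
```

```bash

python3 -m crank '[{"grip":0.04,"x":0.038,"y":0.015,"z":0,"yaw":0},{"grip":0.04,"x":0.076,"y":0.03,"z":0,"yaw":0},{"grip":0.04,"x":0.11,"y":0.045,"z":0,"yaw":0},{"grip":0.04,"x":0.13,"y":0.053,"z":0,"yaw":0},{"grip":0.04,"x":0.144,"y":0.058,"z":0,"yaw":0}]'
python3 -m crank '[{"grip":0.04,"x":0.038,"y":0.015,"z":0,"yaw":0},{"grip":0.04,"x":0.076,"y":0.03,"z":0,"yaw":0},{"grip":0.04,"x":0.11,"y":0.045,"z":0,"yaw":0},{"grip":0.04,"x":0.13,"y":0.053,"z":0,"yaw":0},{"grip":0.04,"x":0.144,"y":0.058,"z":0,"yaw":0}]'
python3 -m crank '[{"grip":0.04,"x":0,"y":0,"z":0.03,"yaw":0},{"grip":0.04,"x":0,"y":0,"z":0.07,"yaw":0},{"grip":0.04,"x":0,"y":0,"z":0.1,"yaw":0},{"grip":0.04,"x":0,"y":0,"z":0.1,"yaw":0},{"grip":0.04,"x":0,"y":0,"z":0.1,"yaw":0}]'
python3 -c "
from h import *
go(461.5,-159,47,96.6)"
```

```text
time_s: 15.82
ee_pos: [419.9, -304.9, 251.2]
ee_rot: [180.0, -0.0, 96.8]
force: [-0.5, 0.2, 0.7]
gripper_width: 40.0
gripper_force: 0.0
time_s: 16.23
ee_pos: [460.5, -155.5, 251.2]
ee_rot: [180.0, -0.0, 96.8]
force: [0.1, 0.6, -0.9]
gripper_width: 40.4
gripper_force: 0.0
time_s: 16.65
ee_pos: [459.9, -158.2, 150.4]
ee_rot: [-179.9, -0.1, 96.6]
force: [1.4, 0.8, -0.4]
gripper_width: 40.3
gripper_force: 0.0
go [-0.001, 0.0015, 0.1034] yaw 0.0007 dist 103 rows 3
```

```bash

python3 -m crank '[{"grip":0.04,"x":-0.001,"y":0.0015,"z":0.025,"yaw":0},{"grip":0.04,"x":-0.001,"y":0.0015,"z":0.05,"yaw":0},{"grip":0.04,"x":-0.001,"y":0.0015,"z":0.075,"yaw":0},{"grip":0.04,"x":-0.001,"y":0.0015,"z":0.095,"yaw":0},{"grip":0.04,"x":-0.001,"y":0.0015,"z":0.103,"yaw":0}]'
python3 -m crank '[{"grip":0.015,"x":0,"y":0,"z":0,"yaw":0},{"grip":0.015,"x":0,"y":0,"z":0,"yaw":0},{"grip":0.015,"x":0,"y":0,"z":0,"yaw":0},{"grip":0.015,"x":0,"y":0,"z":0,"yaw":0},{"grip":0.015,"x":0,"y":0,"z":0,"yaw":0}]' 30
python3 -m crank '[{"grip":0.015,"x":0,"y":0,"z":-0.01,"yaw":0},{"grip":0.015,"x":0,"y":0,"z":-0.04,"yaw":0},{"grip":0.015,"x":0,"y":0,"z":-0.08,"yaw":0},{"grip":0.015,"x":0,"y":0,"z":-0.12,"yaw":0},{"grip":0.015,"x":0,"y":0,"z":-0.15,"yaw":0}]'
python3 -m crank '[{"grip":0.015,"x":0,"y":0,"z":-0.02,"yaw":0.05},{"grip":0.015,"x":0,"y":0,"z":-0.04,"yaw":0.1},{"grip":0.015,"x":0,"y":0,"z":-0.045,"yaw":0.15},{"grip":0.015,"x":0,"y":0,"z":-0.045,"yaw":0.18},{"grip":0.015,"x":0,"y":0,"z":-0.045,"yaw":0.18}]'
python3 -c "
from h import *
go(505.3,249.6,240,86.3)"
```

```text
time_s: 17.07
ee_pos: [463.1, -160.2, 47.8]
ee_rot: [180.0, 0.0, 96.6]
force: [0.5, -0.5, -0.1]
gripper_width: 40.3
gripper_force: 0.0
time_s: 17.48
ee_pos: [463.9, -160.8, 49.4]
ee_rot: [179.8, 0.1, 96.6]
force: [-0.2, -0.4, 7.3]
gripper_width: 19.6
gripper_force: 30.0
time_s: 17.9
ee_pos: [463.3, -160.5, 201.1]
ee_rot: [179.8, 0.1, 96.6]
force: [1.0, 0.5, -2.6]
gripper_width: 19.6
gripper_force: 30.0
time_s: 18.32
ee_pos: [462.7, -160.2, 243.5]
ee_rot: [179.9, 0.0, 86.2]
force: [0.3, -0.3, -2.3]
gripper_width: 19.5
gripper_force: 30.0
go [0.4117, 0.0155, 0.0035] yaw -0.0014 dist 412 rows 10
```

```bash

python3 -m crank '[{"grip":0.015,"x":0.025,"y":0.001,"z":0,"yaw":0},{"grip":0.015,"x":0.06,"y":0.002,"z":0,"yaw":0},{"grip":0.015,"x":0.1,"y":0.004,"z":0,"yaw":0},{"grip":0.015,"x":0.14,"y":0.005,"z":0,"yaw":0},{"grip":0.015,"x":0.175,"y":0.0065,"z":0,"yaw":0}]'
python3 -m crank '[{"grip":0.015,"x":0.035,"y":0.001,"z":0,"yaw":0},{"grip":0.015,"x":0.075,"y":0.003,"z":0,"yaw":0},{"grip":0.015,"x":0.115,"y":0.004,"z":0,"yaw":0},{"grip":0.015,"x":0.15,"y":0.006,"z":0,"yaw":0},{"grip":0.015,"x":0.18,"y":0.007,"z":0,"yaw":0}]'
python3 -m crank '[{"grip":0.015,"x":0.025,"y":0.001,"z":0,"yaw":0},{"grip":0.015,"x":0.045,"y":0.001,"z":0,"yaw":0},{"grip":0.015,"x":0.056,"y":0.002,"z":0,"yaw":0},{"grip":0.015,"x":0.056,"y":0.002,"z":0.02,"yaw":0},{"grip":0.015,"x":0.056,"y":0.002,"z":0.04,"yaw":0}]'
python3 -m crank '[{"grip":0.015,"x":0,"y":0,"z":0.03,"yaw":0},{"grip":0.015,"x":0,"y":0,"z":0.06,"yaw":0},{"grip":0.015,"x":0,"y":0,"z":0.09,"yaw":0},{"grip":0.015,"x":0,"y":0,"z":0.11,"yaw":0},{"grip":0.015,"x":0,"y":0,"z":0.12,"yaw":0}]'
python3 -c "
from h import *
go(505.3,249.6,33,86.3)"
```

```text
time_s: 18.73
ee_pos: [480.0, 16.0, 242.3]
ee_rot: [-179.9, -0.0, 86.3]
force: [0.5, -0.7, -2.8]
gripper_width: 19.0
gripper_force: 30.0
time_s: 19.15
ee_pos: [499.0, 195.5, 242.1]
ee_rot: [-180.0, -0.0, 86.4]
force: [1.0, 0.0, -2.4]
gripper_width: 19.6
gripper_force: 30.0
time_s: 19.57
ee_pos: [505.7, 249.5, 202.8]
ee_rot: [179.9, -0.0, 86.4]
force: [0.1, -0.6, -3.1]
gripper_width: 19.2
gripper_force: 30.0
time_s: 19.98
ee_pos: [503.1, 247.2, 79.4]
ee_rot: [-179.7, 0.2, 86.3]
force: [-0.5, -0.6, -3.0]
gripper_width: 19.2
gripper_force: 30.0
go [0.0025, 0.002, 0.0464] yaw -0.0009 dist 46 rows 2
```

```bash

python3 -m crank '[{"grip":0.015,"x":0,"y":0,"z":0.01,"yaw":0},{"grip":0.015,"x":0,"y":0,"z":0.02,"yaw":0},{"grip":0.015,"x":0,"y":0,"z":0.03,"yaw":0},{"grip":0.015,"x":0,"y":0,"z":0.036,"yaw":0},{"grip":0.015,"x":0,"y":0,"z":0.04,"yaw":0}]'
python3 -m crank '[{"grip":0.015,"x":0,"y":0,"z":0.001,"yaw":0},{"grip":0.015,"x":0,"y":0,"z":0.002,"yaw":0},{"grip":0.015,"x":0,"y":0,"z":0.003,"yaw":0},{"grip":0.015,"x":0,"y":0,"z":0.003,"yaw":0},{"grip":0.015,"x":0,"y":0,"z":0.003,"yaw":0}]'
```

```text
time_s: 20.4
ee_pos: [505.2, 248.8, 42.2]
ee_rot: [180.0, 0.0, 86.2]
force: [-0.9, 0.8, -3.7]
gripper_width: 19.2
gripper_force: 30.0
time_s: 20.82
ee_pos: [505.4, 248.9, 39.9]
ee_rot: [180.0, -0.0, 86.2]
force: [-0.1, 0.8, -2.2]
gripper_width: 19.3
gripper_force: 30.0
```

```bash

python3 -m crank '[{"grip":0.015,"x":0,"y":0,"z":0.002,"yaw":0},{"grip":0.015,"x":0,"y":0,"z":0.004,"yaw":0},{"grip":0.015,"x":0,"y":0,"z":0.005,"yaw":0},{"grip":0.015,"x":0,"y":0,"z":0.005,"yaw":0},{"grip":0.015,"x":0,"y":0,"z":0.005,"yaw":0}]'
python3 -m crank '[{"grip":0.015,"x":0,"y":0,"z":0.001,"yaw":0},{"grip":0.015,"x":0,"y":0,"z":0.002,"yaw":0},{"grip":0.015,"x":0,"y":0,"z":0.002,"yaw":0},{"grip":0.015,"x":0,"y":0,"z":0.002,"yaw":0},{"grip":0.015,"x":0,"y":0,"z":0.002,"yaw":0}]'
```

```text
time_s: 21.23
ee_pos: [505.1, 248.8, 34.4]
ee_rot: [-180.0, 0.0, 86.2]
force: [-0.2, -0.2, -2.8]
gripper_width: 19.7
gripper_force: 30.0
time_s: 21.65
ee_pos: [505.1, 248.8, 32.5]
ee_rot: [-180.0, 0.0, 86.2]
force: [0.1, 0.5, -3.1]
gripper_width: 19.3
gripper_force: 30.0
```

```bash

python3 -m crank '[{"grip":0.015,"x":0,"y":0,"z":0.001,"yaw":0},{"grip":0.015,"x":0,"y":0,"z":0.002,"yaw":0},{"grip":0.015,"x":0,"y":0,"z":0.002,"yaw":0},{"grip":0.015,"x":0,"y":0,"z":0.002,"yaw":0},{"grip":0.015,"x":0,"y":0,"z":0.002,"yaw":0}]'
python3 -m crank '[{"grip":0.015,"x":0,"y":0,"z":0.001,"yaw":0},{"grip":0.015,"x":0,"y":0,"z":0.0015,"yaw":0},{"grip":0.015,"x":0,"y":0,"z":0.0015,"yaw":0},{"grip":0.015,"x":0,"y":0,"z":0.0015,"yaw":0},{"grip":0.015,"x":0,"y":0,"z":0.0015,"yaw":0}]'
```

```text
time_s: 22.07
ee_pos: [505.1, 248.8, 32.4]
ee_rot: [180.0, -0.0, 86.2]
force: [-2.8, -1.6, 9.7]
gripper_width: 19.5
gripper_force: 30.0
time_s: 22.48
ee_pos: [505.2, 248.8, 32.4]
ee_rot: [179.9, -0.0, 86.2]
force: [-5.5, -2.7, 21.2]
gripper_width: 19.4
gripper_force: 30.0
```

Contact with the floor. Release, retreat, go towards the second finial, and look again.

```bash

python3 -m crank '[{"grip":0.015,"x":0,"y":0,"z":-0.002,"yaw":0},{"grip":0.04,"x":0,"y":0,"z":-0.003,"yaw":0},{"grip":0.04,"x":0,"y":0,"z":-0.003,"yaw":0},{"grip":0.04,"x":0,"y":0,"z":-0.003,"yaw":0},{"grip":0.04,"x":0,"y":0,"z":-0.003,"yaw":0}]'
python3 -m crank '[{"grip":0.04,"x":0,"y":0,"z":-0.02,"yaw":0},{"grip":0.04,"x":0,"y":0,"z":-0.05,"yaw":0},{"grip":0.04,"x":0,"y":0,"z":-0.09,"yaw":0},{"grip":0.04,"x":0,"y":0,"z":-0.13,"yaw":0},{"grip":0.04,"x":0,"y":0,"z":-0.17,"yaw":0}]'
python3 -m crank '[{"grip":0.035,"x":-0.02,"y":-0.03,"z":-0.03,"yaw":0.12},{"grip":0.035,"x":-0.05,"y":-0.06,"z":-0.045,"yaw":0.24},{"grip":0.035,"x":-0.08,"y":-0.09,"z":-0.045,"yaw":0.36},{"grip":0.035,"x":-0.11,"y":-0.1,"z":-0.045,"yaw":0.48},{"grip":0.035,"x":-0.14,"y":-0.1,"z":-0.045,"yaw":0.6}]'
python3 -c "
from h import *
T=snap('top','t6');S=snap('side','s6')
cv2.imwrite('pics/c6.png',np.hstack([cv2.resize(cv2.cvtColor(a,4),None,fx=2,fy=2,interpolation=2) for a in(T[70:270,120:385],S[130:330,120:255])]))
go(548,-311,240,6.8)"
```

```text
time_s: 22.9
ee_pos: [505.2, 248.8, 31.8]
ee_rot: [-180.0, 0.0, 86.2]
force: [-0.3, -0.8, -0.2]
gripper_width: 39.7
gripper_force: 0.0
time_s: 23.32
ee_pos: [504.8, 248.6, 203.3]
ee_rot: [-179.9, 0.0, 86.2]
force: [0.9, 1.1, -1.8]
gripper_width: 39.9
gripper_force: 0.0
time_s: 23.73
ee_pos: [392.5, 114.4, 247.3]
ee_rot: [-180.0, 0.1, 51.7]
force: [-0.8, -0.7, -0.7]
gripper_width: 35.2
gripper_force: 0.0
go [-0.2369, 0.3833, 0.0073] yaw 0.7816 dist 451 rows 11
```

View pics/c6.png

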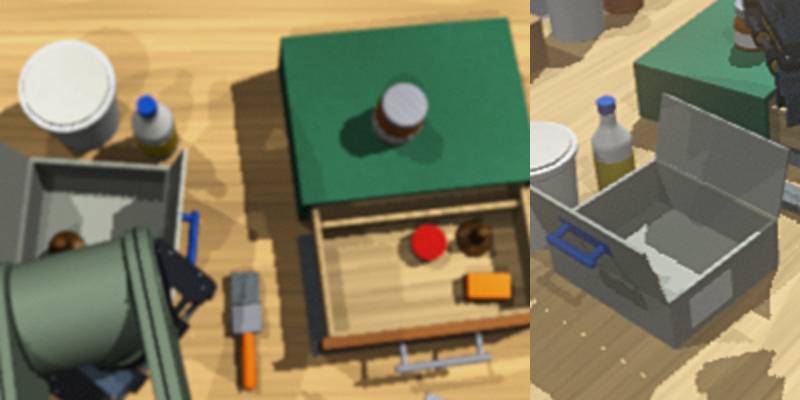

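Top: the first finial stands in the carton at about (153,190). The other is unmoved at about (357,189).

```bash

python3 -m crank '[{"grip":0.034,"x":-0.02,"y":0.034,"z":0,"yaw":0},{"grip":0.034,"x":-0.041,"y":0.067,"z":0,"yaw":0},{"grip":0.034,"x":-0.062,"y":0.1,"z":0,"yaw":0},{"grip":0.034,"x":-0.082,"y":0.133,"z":0,"yaw":0},{"grip":0.034,"x":-0.1,"y":0.162,"z":0,"yaw":0}]'
python3 -m crank '[{"grip":0.034,"x":-0.02,"y":0.034,"z":0,"yaw":0.12},{"grip":0.034,"x":-0.041,"y":0.067,"z":0,"yaw":0.24},{"grip":0.034,"x":-0.062,"y":0.1,"z":0,"yaw":0.36},{"grip":0.034,"x":-0.082,"y":0.133,"z":0,"yaw":0.48},{"grip":0.034,"x":-0.1,"y":0.162,"z":0,"yaw":0.58}]'
python3 -m crank '[{"grip":0.034,"x":0,"y":0,"z":0,"yaw":0.1},{"grip":0.034,"x":0,"y":0,"z":0,"yaw":0.2},{"grip":0.034,"x":0,"y":0,"z":0,"yaw":0.2},{"grip":0.034,"x":0,"y":0,"z":0,"yaw":0.2},{"grip":0.034,"x":0,"y":0,"z":0,"yaw":0.2}]'
python3 -c "
from h import *
go(548.5,-311.5,50,6.8)"
```

```text
time_s: 24.25
ee_pos: [463.2, -64.6, 246.8]
ee_rot: [180.0, -0.0, 51.9]
force: [0.3, 0.6, -0.1]
gripper_width: 33.7
gripper_force: 0.0
time_s: 24.67
ee_pos: [529.1, -243.7, 246.3]
ee_rot: [-180.0, -0.0, 18.4]
force: [0.1, 0.3, -0.2]
gripper_width: 33.7
gripper_force: 0.0
time_s: 25.08
ee_pos: [528.0, -241.2, 246.8]
ee_rot: [-180.0, 0.0, 7.4]
force: [-0.2, 0.2, 0.0]
gripper_width: 34.0
gripper_force: 0.0
go [0.0114, 0.0724, 0.1968] yaw 0.0099 dist 210 rows 6
```

```bash

python3 -m crank '[{"grip":0.034,"x":0.006,"y":0.036,"z":0,"yaw":0},{"grip":0.034,"x":0.0114,"y":0.0724,"z":0,"yaw":0},{"grip":0.034,"x":0.0114,"y":0.0724,"z":0.03,"yaw":0},{"grip":0.034,"x":0.0114,"y":0.0724,"z":0.06,"yaw":0},{"grip":0.034,"x":0.0114,"y":0.0724,"z":0.09,"yaw":0}]'
python3 -m crank '[{"grip":0.034,"x":0,"y":0,"z":0.02,"yaw":0},{"grip":0.034,"x":0,"y":0,"z":0.02,"yaw":0},{"grip":0.034,"x":0,"y":0,"z":0.02,"yaw":0},{"grip":0.034,"x":0,"y":0,"z":0.02,"yaw":0},{"grip":0.034,"x":0,"y":0,"z":0.02,"yaw":0}]'
python3 -c "
from h import *
go(548.5,-311.5,50,6.8)"
```

```text
time_s: 25.5
ee_pos: [548.5, -312.3, 156.5]
ee_rot: [179.9, -0.1, 7.3]
force: [0.3, -0.7, 0.1]
gripper_width: 34.0
gripper_force: 0.0
time_s: 25.92
ee_pos: [549.2, -312.6, 139.4]
ee_rot: [179.8, -0.2, 7.2]
force: [0.9, 0.6, -0.8]
gripper_width: 33.9
gripper_force: 0.0
go [-0.0005, -0.0012, 0.0894] yaw 0.0075 dist 89 rows 3
```

```bash

python3 -m crank '[{"grip":0.034,"x":0,"y":-0.001,"z":0.025,"yaw":0},{"grip":0.034,"x":0,"y":-0.001,"z":0.05,"yaw":0},{"grip":0.034,"x":0,"y":-0.001,"z":0.07,"yaw":0},{"grip":0.034,"x":0,"y":-0.001,"z":0.082,"yaw":0},{"grip":0.034,"x":0,"y":-0.001,"z":0.089,"yaw":0}]'
python3 -m crank '[{"grip":0.015,"x":0,"y":0,"z":0,"yaw":0},{"grip":0.015,"x":0,"y":0,"z":0,"yaw":0},{"grip":0.015,"x":0,"y":0,"z":0,"yaw":0},{"grip":0.015,"x":0,"y":0,"z":0,"yaw":0},{"grip":0.015,"x":0,"y":0,"z":0,"yaw":0}]' 30
python3 -m crank '[{"grip":0.015,"x":0,"y":0,"z":-0.01,"yaw":0},{"grip":0.015,"x":0,"y":0,"z":-0.04,"yaw":0},{"grip":0.015,"x":0,"y":0,"z":-0.08,"yaw":0},{"grip":0.015,"x":0,"y":0,"z":-0.12,"yaw":0},{"grip":0.015,"x":0,"y":0,"z":-0.15,"yaw":0}]'
```

```text
time_s: 26.33
ee_pos: [547.9, -311.1, 47.8]
ee_rot: [180.0, 0.0, 7.2]
force: [0.4, -0.1, -0.7]
gripper_width: 33.9
gripper_force: 0.0
time_s: 26.75
ee_pos: [548.8, -311.8, 49.5]
ee_rot: [179.9, -0.1, 7.2]
force: [0.1, -0.8, 2.6]
gripper_width: 19.0
gripper_force: 30.0
time_s: 27.17
ee_pos: [548.0, -311.2, 202.0]
ee_rot: [179.9, -0.1, 7.2]
force: [0.8, -0.6, -1.7]
gripper_width: 19.5
gripper_force: 30.0
```

```bash

python3 -m crank '[{"grip":0.015,"x":0,"y":0,"z":-0.02,"yaw":-0.1},{"grip":0.015,"x":0,"y":0,"z":-0.04,"yaw":-0.2},{"grip":0.015,"x":0,"y":0,"z":-0.045,"yaw":-0.32},{"grip":0.015,"x":0,"y":0,"z":-0.045,"yaw":-0.44},{"grip":0.015,"x":0,"y":0,"z":-0.045,"yaw":-0.56}]'
python3 -m crank '[{"grip":0.015,"x":0,"y":0,"z":0,"yaw":-0.12},{"grip":0.015,"x":0,"y":0,"z":0,"yaw":-0.24},{"grip":0.015,"x":0,"y":0,"z":0,"yaw":-0.36},{"grip":0.015,"x":0,"y":0,"z":0,"yaw":-0.48},{"grip":0.015,"x":0,"y":0,"z":0,"yaw":-0.56}]'
python3 -m crank '[{"grip":0.015,"x":0,"y":0,"z":0,"yaw":-0.1},{"grip":0.015,"x":0,"y":0,"z":0,"yaw":-0.2},{"grip":0.015,"x":0,"y":0,"z":0,"yaw":-0.26},{"grip":0.015,"x":0,"y":0,"z":0,"yaw":-0.26},{"grip":0.015,"x":0,"y":0,"z":0,"yaw":-0.26}]'
python3 -c "
from h import *
go(500.1,169.8,240,86.3)"
```

```text
time_s: 27.58
ee_pos: [547.5, -310.8, 244.4]
ee_rot: [180.0, -0.0, 39.6]
force: [0.2, 0.3, -3.2]
gripper_width: 19.1
gripper_force: 30.0
time_s: 28.0
ee_pos: [547.2, -310.7, 243.4]
ee_rot: [-179.9, -0.0, 71.7]
force: [-0.2, -0.7, -2.7]
gripper_width: 19.4
gripper_force: 30.0
time_s: 28.42
ee_pos: [547.4, -310.9, 243.3]
ee_rot: [-180.0, -0.0, 86.2]
force: [0.3, -1.0, -2.2]
gripper_width: 19.5
gripper_force: 30.0
go [0.4764, -0.0795, 0.0033] yaw -0.0026 dist 483 rows 12
```

```bash

python3 -m crank '[{"grip":0.015,"x":0.03,"y":-0.005,"z":0,"yaw":0},{"grip":0.015,"x":0.065,"y":-0.01,"z":0,"yaw":0},{"grip":0.015,"x":0.1,"y":-0.016,"z":0,"yaw":0},{"grip":0.015,"x":0.135,"y":-0.022,"z":0,"yaw":0},{"grip":0.015,"x":0.17,"y":-0.028,"z":0,"yaw":0}]'
python3 -m crank '[{"grip":0.015,"x":0.035,"y":-0.006,"z":0,"yaw":0},{"grip":0.015,"x":0.07,"y":-0.012,"z":0,"yaw":0},{"grip":0.015,"x":0.105,"y":-0.018,"z":0,"yaw":0},{"grip":0.015,"x":0.14,"y":-0.024,"z":0,"yaw":0},{"grip":0.015,"x":0.17,"y":-0.028,"z":0,"yaw":0}]'
python3 -m crank '[{"grip":0.015,"x":0.035,"y":-0.006,"z":0,"yaw":0},{"grip":0.015,"x":0.07,"y":-0.012,"z":0,"yaw":0},{"grip":0.015,"x":0.105,"y":-0.018,"z":0,"yaw":0},{"grip":0.015,"x":0.13,"y":-0.022,"z":0,"yaw":0},{"grip":0.015,"x":0.136,"y":-0.0235,"z":0.02,"yaw":0}]'
python3 -m crank '[{"grip":0.015,"x":0,"y":0,"z":0.03,"yaw":0},{"grip":0.015,"x":0,"y":0,"z":0.06,"yaw":0},{"grip":0.015,"x":0,"y":0,"z":0.09,"yaw":0},{"grip":0.015,"x":0,"y":0,"z":0.12,"yaw":0},{"grip":0.015,"x":0,"y":0,"z":0.14,"yaw":0}]'
python3 -c "
from h import *
go(500.1,169.8,33,86.3)"
```

```text
time_s: 28.83
ee_pos: [530.3, -138.1, 243.2]
ee_rot: [-180.0, -0.0, 86.1]
force: [0.7, 0.0, -2.8]
gripper_width: 19.7
gripper_force: 30.0
time_s: 29.25
ee_pos: [513.1, 34.0, 243.5]
ee_rot: [-180.0, -0.0, 86.2]
force: [0.8, -0.2, -2.9]
gripper_width: 19.3
gripper_force: 30.0
time_s: 29.67
ee_pos: [501.3, 173.7, 226.7]
ee_rot: [179.5, -0.3, 86.4]
force: [-0.2, 0.5, -2.2]
gripper_width: 19.5
gripper_force: 30.0
time_s: 30.08
ee_pos: [498.0, 168.7, 80.8]
ee_rot: [-179.8, 0.1, 86.2]
force: [-0.3, -0.3, -2.0]
gripper_width: 19.1
gripper_force: 30.0
go [0.0013, 0.002, 0.0478] yaw -0.0023 dist 48 rows 2
```

```bash

python3 -m crank '[{"grip":0.015,"x":0.001,"y":0.001,"z":0.015,"yaw":0},{"grip":0.015,"x":0.001,"y":0.001,"z":0.03,"yaw":0},{"grip":0.015,"x":0.001,"y":0.001,"z":0.04,"yaw":0},{"grip":0.015,"x":0.001,"y":0.001,"z":0.045,"yaw":0},{"grip":0.015,"x":0.001,"y":0.001,"z":0.048,"yaw":0}]'
python3 -m crank '[{"grip":0.015,"x":0,"y":0,"z":0.001,"yaw":0},{"grip":0.015,"x":0,"y":0,"z":0.002,"yaw":0},{"grip":0.015,"x":0,"y":0,"z":0.003,"yaw":0},{"grip":0.015,"x":0,"y":0,"z":0.003,"yaw":0},{"grip":0.015,"x":0,"y":0,"z":0.003,"yaw":0}]'
```

```text
time_s: 30.5
ee_pos: [500.6, 169.9, 34.7]
ee_rot: [-180.0, 0.0, 86.2]
force: [-0.0, -0.1, -2.6]
gripper_width: 19.3
gripper_force: 30.0
time_s: 30.92
ee_pos: [501.0, 170.0, 32.5]
ee_rot: [179.9, -0.0, 86.2]
force: [-0.0, 0.7, -1.6]
gripper_width: 19.5
gripper_force: 30.0
```

```bash

python3 -m crank '[{"grip":0.015,"x":0,"y":0,"z":0.001,"yaw":0},{"grip":0.015,"x":0,"y":0,"z":0.001,"yaw":0},{"grip":0.015,"x":0,"y":0,"z":0.0015,"yaw":0},{"grip":0.015,"x":0,"y":0,"z":0.0015,"yaw":0},{"grip":0.015,"x":0,"y":0,"z":0.0015,"yaw":0}]'
python3 -m crank '[{"grip":0.04,"x":0,"y":0,"z":0,"yaw":0},{"grip":0.04,"x":0,"y":0,"z":-0.001,"yaw":0},{"grip":0.04,"x":0,"y":0,"z":-0.001,"yaw":0},{"grip":0.04,"x":0,"y":0,"z":-0.001,"yaw":0},{"grip":0.04,"x":0,"y":0,"z":-0.001,"yaw":0}]'
python3 -m crank '[{"grip":0.04,"x":0,"y":0,"z":-0.02,"yaw":0},{"grip":0.04,"x":0,"y":0,"z":-0.05,"yaw":0},{"grip":0.04,"x":0,"y":0,"z":-0.09,"yaw":0},{"grip":0.04,"x":0,"y":0,"z":-0.13,"yaw":0},{"grip":0.04,"x":0,"y":0,"z":-0.17,"yaw":0}]'
python3 -m crank '[{"grip":0.03,"x":-0.04,"y":0,"z":-0.03,"yaw":0},{"grip":0.03,"x":-0.08,"y":-0.01,"z":-0.045,"yaw":0},{"grip":0.03,"x":-0.12,"y":-0.03,"z":-0.045,"yaw":0},{"grip":0.03,"x":-0.16,"y":-0.06,"z":-0.045,"yaw":0},{"grip":0.03,"x":-0.2,"y":-0.08,"z":-0.045,"yaw":0}]'
python3 -m crank '[{"grip":0.03,"x":-0.04,"y":-0.01,"z":0,"yaw":0},{"grip":0.03,"x":-0.08,"y":-0.02,"z":0,"yaw":0},{"grip":0.03,"x":-0.12,"y":-0.025,"z":0,"yaw":0},{"grip":0.03,"x":-0.14,"y":-0.03,"z":0,"yaw":0},{"grip":0.03,"x":-0.15,"y":-0.03,"z":0,"yaw":0}]'
python3 -c "
from h import *
T=snap('top','t7');S=snap('side','s7')
cv2.imwrite('pics/c7.png',np.hstack([cv2.resize(cv2.cvtColor(a,4),None,fx=2,fy=2,interpolation=2) for a in(T[70:270,120:395],S[130:330,120:245])]))
go(373,-258,235,97)"
```

```text
time_s: 31.33
ee_pos: [501.1, 170.0, 32.4]
ee_rot: [179.9, -0.0, 86.2]
force: [-3.1, -1.1, 10.7]
gripper_width: 19.3
gripper_force: 30.0
time_s: 31.75
ee_pos: [500.7, 170.0, 31.5]
ee_rot: [180.0, 0.0, 86.2]
force: [1.1, 0.5, 0.3]
gripper_width: 39.9
gripper_force: 0.0
time_s: 32.17
ee_pos: [500.2, 169.9, 203.1]
ee_rot: [-180.0, 0.0, 86.2]
force: [1.2, -0.1, -0.6]
gripper_width: 40.0
gripper_force: 0.0
time_s: 32.58
ee_pos: [419.1, -6.0, 246.7]
ee_rot: [180.0, 0.0, 86.3]
force: [0.0, -0.6, 0.1]
gripper_width: 29.6
gripper_force: 0.0
time_s: 33.0
ee_pos: [379.3, -154.8, 246.5]
ee_rot: [-180.0, 0.0, 86.0]
force: [-0.1, 0.1, -0.4]
gripper_width: 30.1
gripper_force: 0.0
go [-0.1048, -0.0003, 0.0114] yaw -0.1907 dist 105 rows 3
```

View pics/c7.png

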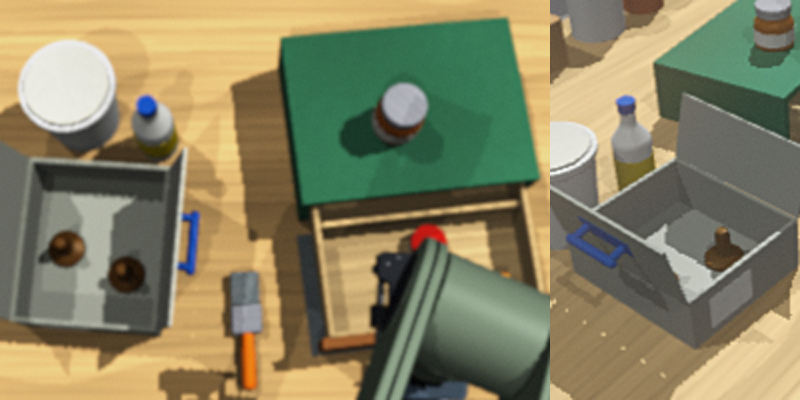

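Both finials stand in the carton at about (153,194) and (183,207). Next, shut the drawer by its handle.

```bash

python3 -m crank '[{"grip":0.03,"x":-0.035,"y":0,"z":0,"yaw":-0.08},{"grip":0.03,"x":-0.07,"y":0,"z":0,"yaw":-0.16},{"grip":0.03,"x":-0.105,"y":0,"z":0.01,"yaw":-0.185},{"grip":0.03,"x":-0.105,"y":0,"z":0.04,"yaw":-0.185},{"grip":0.03,"x":-0.105,"y":0,"z":0.08,"yaw":-0.185}]'
python3 -m crank '[{"grip":0.03,"x":0,"y":0,"z":0.02,"yaw":0},{"grip":0.03,"x":0,"y":0,"z":0.03,"yaw":0},{"grip":0.03,"x":0,"y":0,"z":0.04,"yaw":0},{"grip":0.03,"x":0,"y":0,"z":0.05,"yaw":0},{"grip":0.03,"x":0,"y":0,"z":0.05,"yaw":0}]'
python3 -c "
from h import *
go(374.5,-258.6,60,96.6)"
```

```text
time_s: 33.52
ee_pos: [376.6, -259.0, 167.8]
ee_rot: [179.6, 0.3, 96.8]
force: [-0.1, -0.1, -0.4]
gripper_width: 29.9
gripper_force: 0.0
time_s: 33.93
ee_pos: [373.5, -255.1, 114.6]
ee_rot: [-179.8, -0.2, 97.0]
force: [0.3, 0.6, -0.2]
gripper_width: 30.1
gripper_force: 0.0
go [-0.0036, 0.0005, 0.0546] yaw 0.0062 dist 55 rows 2
```

```bash

python3 -m crank '[{"grip":0.03,"x":-0.002,"y":0,"z":0.015,"yaw":0.005},{"grip":0.03,"x":-0.002,"y":0,"z":0.03,"yaw":0.005},{"grip":0.03,"x":-0.002,"y":0,"z":0.045,"yaw":0.005},{"grip":0.03,"x":-0.002,"y":0,"z":0.054,"yaw":0.005},{"grip":0.006,"x":-0.002,"y":0,"z":0.054,"yaw":0.005}]' 30
python3 -m crank '[{"grip":0.006,"x":0,"y":0,"z":0,"yaw":0},{"grip":0.006,"x":0,"y":0,"z":0,"yaw":0},{"grip":0.006,"x":0,"y":0,"z":0,"yaw":0},{"grip":0.006,"x":0,"y":0,"z":0,"yaw":0},{"grip":0.006,"x":0,"y":0,"z":0,"yaw":0}]'
python3 -m crank '[{"grip":0.006,"x":0,"y":0.008,"z":0,"yaw":0},{"grip":0.006,"x":0,"y":0.024,"z":0,"yaw":0},{"grip":0.006,"x":0,"y":0.042,"z":0,"yaw":0},{"grip":0.006,"x":0,"y":0.062,"z":0,"yaw":0},{"grip":0.006,"x":0,"y":0.082,"z":0,"yaw":0}]'
python3 -m crank '[{"grip":0.006,"x":0,"y":0.02,"z":0,"yaw":0},{"grip":0.006,"x":0,"y":0.04,"z":0,"yaw":0},{"grip":0.006,"x":0,"y":0.058,"z":0,"yaw":0},{"grip":0.006,"x":0,"y":0.072,"z":0,"yaw":0},{"grip":0.006,"x":0,"y":0.08,"z":0,"yaw":0}]'
python3 -m crank '[{"grip":0.006,"x":0,"y":0.002,"z":0,"yaw":0},{"grip":0.006,"x":0,"y":0.004,"z":0,"yaw":0},{"grip":0.006,"x":0,"y":0.006,"z":0,"yaw":0},{"grip":0.006,"x":0,"y":0.008,"z":0,"yaw":0},{"grip":0.006,"x":0,"y":0.008,"z":0,"yaw":0}]'
```

```text
time_s: 34.35
ee_pos: [373.6, -257.9, 61.3]
ee_rot: [-179.9, -0.1, 96.6]
force: [-0.0, -0.1, -0.1]
gripper_width: 26.0
gripper_force: 0.0
time_s: 34.77
ee_pos: [375.1, -259.5, 63.3]
ee_rot: [179.8, 0.1, 96.5]
force: [4.2, 2.8, 1.1]
gripper_width: 10.1
gripper_force: 30.0
time_s: 35.18
ee_pos: [455.5, -250.1, 63.3]
ee_rot: [-179.9, 0.0, 96.6]
force: [-1.2, -0.4, 6.3]
gripper_width: 9.9
gripper_force: 30.0
time_s: 35.6
ee_pos: [536.5, -240.6, 63.3]
ee_rot: [180.0, 0.0, 96.6]
force: [-0.4, 0.6, 7.2]
gripper_width: 10.2
gripper_force: 30.0
time_s: 36.02
ee_pos: [542.9, -239.9, 63.3]
ee_rot: [180.0, 0.0, 96.6]
force: [-0.1, 2.3, 5.5]
gripper_width: 10.3
gripper_force: 30.0
```

```bash

python3 -m crank '[{"grip":0.006,"x":0,"y":0.0005,"z":0,"yaw":0},{"grip":0.006,"x":0,"y":0.001,"z":0,"yaw":0},{"grip":0.006,"x":0,"y":0.0015,"z":0,"yaw":0},{"grip":0.006,"x":0,"y":0.002,"z":0,"yaw":0},{"grip":0.006,"x":0,"y":0.002,"z":0,"yaw":0}]'
python3 -m crank '[{"grip":0.006,"x":0,"y":0.0005,"z":0,"yaw":0},{"grip":0.006,"x":0,"y":0.001,"z":0,"yaw":0},{"grip":0.006,"x":0,"y":0.0015,"z":0,"yaw":0},{"grip":0.006,"x":0,"y":0.0015,"z":0,"yaw":0},{"grip":0.006,"x":0,"y":0.0015,"z":0,"yaw":0}]'
```

```text
time_s: 36.43
ee_pos: [544.4, -239.7, 63.3]
ee_rot: [-180.0, 0.0, 96.6]
force: [-1.0, 0.9, 6.3]
gripper_width: 10.2
gripper_force: 30.0
time_s: 36.85
ee_pos: [545.9, -239.6, 63.3]
ee_rot: [-180.0, 0.0, 96.6]
force: [0.0, 2.3, 5.5]
gripper_width: 10.2
gripper_force: 30.0
```

```bash

python3 -m crank '[{"grip":0.006,"x":0,"y":0.0005,"z":0,"yaw":0},{"grip":0.006,"x":0,"y":0.001,"z":0,"yaw":0},{"grip":0.006,"x":0,"y":0.0015,"z":0,"yaw":0},{"grip":0.006,"x":0,"y":0.0015,"z":0,"yaw":0},{"grip":0.006,"x":0,"y":0.0015,"z":0,"yaw":0}]'
python3 -m crank '[{"grip":0.006,"x":0,"y":0.0005,"z":0,"yaw":0},{"grip":0.006,"x":0,"y":0.001,"z":0,"yaw":0},{"grip":0.006,"x":0,"y":0.0015,"z":0,"yaw":0},{"grip":0.006,"x":0,"y":0.0015,"z":0,"yaw":0},{"grip":0.006,"x":0,"y":0.0015,"z":0,"yaw":0}]'
```

```text
time_s: 37.27
ee_pos: [547.4, -239.4, 63.3]
ee_rot: [-180.0, 0.0, 96.6]
force: [-1.1, 2.1, 6.3]
gripper_width: 10.3
gripper_force: 30.0
time_s: 37.68
ee_pos: [547.6, -239.3, 63.3]
ee_rot: [-179.8, -0.0, 96.6]
force: [-3.6, 1.3, 6.4]
gripper_width: 10.6
gripper_force: 30.0
```

```bash

python3 -m crank '[{"grip":0.006,"x":0,"y":0.001,"z":0,"yaw":0},{"grip":0.006,"x":0,"y":0.001,"z":0,"yaw":0},{"grip":0.006,"x":0,"y":0.0015,"z":0,"yaw":0},{"grip":0.006,"x":0,"y":0.0015,"z":0,"yaw":0},{"grip":0.006,"x":0,"y":0.0015,"z":0,"yaw":0}]'
python3 -m crank '[{"grip":0.006,"x":0,"y":0.001,"z":0,"yaw":0},{"grip":0.006,"x":0,"y":0.001,"z":0,"yaw":0},{"grip":0.006,"x":0,"y":0.001,"z":0,"yaw":0},{"grip":0.006,"x":0,"y":0.001,"z":0,"yaw":0},{"grip":0.006,"x":0,"y":0.001,"z":0,"yaw":0}]'
```

```text
time_s: 38.1
ee_pos: [547.6, -239.3, 63.2]
ee_rot: [-179.6, -0.0, 96.6]
force: [-7.3, -0.5, 10.1]
gripper_width: 9.9
gripper_force: 30.0
time_s: 38.52
ee_pos: [547.6, -239.3, 63.2]
ee_rot: [-179.5, -0.0, 96.6]
force: [-9.8, -2.0, 11.3]
gripper_width: 10.1
gripper_force: 30.0
```

The drawer is against its stop (push force rising, no further travel). Release and go to the outside of the right flap.

```bash

python3 -m crank '[{"grip":0.03,"x":0,"y":0,"z":0,"yaw":0},{"grip":0.03,"x":0,"y":0,"z":0,"yaw":0},{"grip":0.03,"x":0,"y":-0.001,"z":0,"yaw":0},{"grip":0.03,"x":0,"y":-0.001,"z":-0.03,"yaw":0},{"grip":0.03,"x":0,"y":-0.001,"z":-0.06,"yaw":0}]'
python3 -m crank '[{"grip":0,"x":0,"y":0,"z":-0.04,"yaw":0},{"grip":0,"x":0,"y":0,"z":-0.08,"yaw":0},{"grip":0,"x":0,"y":0,"z":-0.12,"yaw":0},{"grip":0,"x":0,"y":0,"z":-0.125,"yaw":-0.1},{"grip":0,"x":0,"y":0,"z":-0.125,"yaw":-0.2}]'
python3 -m crank '[{"grip":0,"x":0.035,"y":-0.005,"z":0,"yaw":-0.12},{"grip":0,"x":0.07,"y":-0.01,"z":0,"yaw":-0.24},{"grip":0,"x":0.1,"y":-0.015,"z":0,"yaw":-0.36},{"grip":0,"x":0.13,"y":-0.02,"z":0,"yaw":-0.48},{"grip":0,"x":0.15,"y":-0.02,"z":0,"yaw":-0.6}]'
python3 -m crank '[{"grip":0,"x":0,"y":0,"z":0,"yaw":-0.12},{"grip":0,"x":0,"y":0,"z":0,"yaw":-0.24},{"grip":0,"x":0,"y":0,"z":0,"yaw":-0.36},{"grip":0,"x":0,"y":0,"z":0,"yaw":-0.48},{"grip":0,"x":0,"y":0,"z":0,"yaw":-0.58}]'
python3 -c "
from h import *
T=snap('top','t8')
cv2.imwrite('pics/c8.png',cv2.resize(cv2.cvtColor(T[60:260,110:390],4),None,fx=2,fy=2,interpolation=2))
go(522,40,240,176.3)"
```

```text
time_s: 38.93
ee_pos: [549.3, -238.4, 121.0]
ee_rot: [-179.7, -0.1, 96.6]
force: [0.9, -0.0, 0.3]
gripper_width: 30.2
gripper_force: 0.0
time_s: 39.35
ee_pos: [552.5, -239.7, 251.6]
ee_rot: [179.7, 0.3, 108.3]
force: [-0.3, 0.6, -0.4]
gripper_width: 0.8
gripper_force: 0.0
time_s: 39.77
ee_pos: [483.4, -100.6, 247.3]
ee_rot: [-180.0, -0.1, 142.8]
force: [0.7, 0.3, -0.4]
gripper_width: 0.6
gripper_force: 0.0
time_s: 40.18
ee_pos: [485.3, -102.4, 247.3]
ee_rot: [-180.0, -0.0, 176.0]
force: [0.1, -0.9, -0.1]
gripper_width: 0.4
gripper_force: 0.0
go [-0.0269, 0.1446, 0.0073] yaw -0.0034 dist 147 rows 4
```

View pics/c8.png

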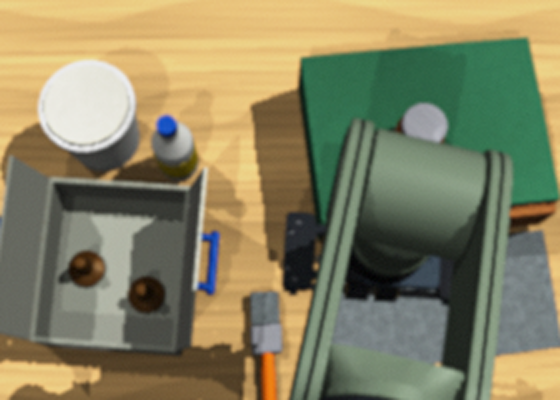

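Top: both finials stand in the carton, the drawer is shut, and the right bar is at about (215,190).

```bash

python3 -m crank '[{"grip":0,"x":-0.007,"y":0.036,"z":0,"yaw":0},{"grip":0,"x":-0.014,"y":0.072,"z":0,"yaw":0},{"grip":0,"x":-0.02,"y":0.108,"z":0,"yaw":0},{"grip":0,"x":-0.027,"y":0.143,"z":0,"yaw":-0.003},{"grip":0,"x":-0.027,"y":0.143,"z":0.02,"yaw":-0.003}]'
python3 -m crank '[{"grip":0,"x":0,"y":0,"z":0.03,"yaw":0},{"grip":0,"x":0,"y":0,"z":0.05,"yaw":0},{"grip":0,"x":0,"y":0,"z":0.065,"yaw":0},{"grip":0,"x":0,"y":0,"z":0.067,"yaw":0},{"grip":0,"x":0,"y":0,"z":0.067,"yaw":0}]'
python3 -c "
from h import *
go(522,45,159,176.3)"
```

```text
time_s: 40.65
ee_pos: [527.0, 43.4, 230.3]
ee_rot: [179.8, 0.5, 175.9]
force: [0.9, -0.1, -0.4]
gripper_width: -0.1
gripper_force: 0.0
time_s: 41.07
ee_pos: [522.7, 38.0, 159.6]
ee_rot: [-180.0, -0.1, 175.7]
force: [-0.2, -0.3, 0.2]
gripper_width: 0.2
gripper_force: 0.0
go [0.0012, 0.0069, 0.0006] yaw -0.0099 dist 7 rows 1
```

```bash

python3 -m crank '[{"grip":0,"x":0,"y":0.015,"z":0,"yaw":-0.01},{"grip":0,"x":0,"y":0.03,"z":0,"yaw":-0.01},{"grip":0,"x":0,"y":0.045,"z":0,"yaw":-0.01},{"grip":0,"x":0,"y":0.06,"z":0,"yaw":-0.01},{"grip":0,"x":0,"y":0.075,"z":0,"yaw":-0.01}]'
python3 -m crank '[{"grip":0,"x":0,"y":0.012,"z":0,"yaw":0},{"grip":0,"x":0,"y":0.024,"z":0,"yaw":0},{"grip":0,"x":0,"y":0.036,"z":0,"yaw":0},{"grip":0,"x":0,"y":0.048,"z":0,"yaw":0},{"grip":0,"x":0,"y":0.06,"z":0,"yaw":0}]'
python3 -m crank '[{"grip":0,"x":0,"y":0.004,"z":0.007,"yaw":0},{"grip":0,"x":0,"y":0.008,"z":0.0145,"yaw":0},{"grip":0,"x":0,"y":0.011,"z":0.022,"yaw":0},{"grip":0,"x":0,"y":0.014,"z":0.03,"yaw":0},{"grip":0,"x":0,"y":0.017,"z":0.04,"yaw":0}]'
python3 -c "
from h import *
S=snap('side','s9')
cv2.imwrite('pics/c9.png',cv2.resize(cv2.cvtColor(S[130:330,80:280],4),None,fx=2.5,fy=2.5,interpolation=2))
go(531.6,191.8,94,176.3)"
```

```text
time_s: 41.48
ee_pos: [529.8, 113.2, 162.2]
ee_rot: [-180.0, 0.2, 176.3]
force: [0.4, -1.7, -0.4]
gripper_width: 0.6
gripper_force: 0.6
time_s: 41.9
ee_pos: [532.7, 173.8, 160.7]
ee_rot: [180.0, 0.0, 176.3]
force: [-0.4, -0.4, -0.3]
gripper_width: 0.6
gripper_force: 0.1
time_s: 42.32
ee_pos: [534.1, 190.6, 120.4]
ee_rot: [180.0, 0.1, 176.4]
force: [0.0, 0.1, 0.1]
gripper_width: 0.6
gripper_force: 0.3
go [0.0009, 0.0018, 0.0237] yaw 0.0021 dist 24 rows 1
```

View pics/c9.png

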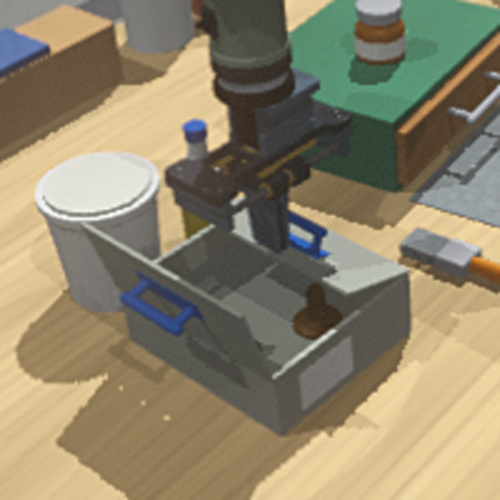

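Side: the right flap is nearly down, with the fingertips on its free edge past the bar. Press it flat.

```bash

python3 -m crank '[{"grip":0,"x":0,"y":0.001,"z":0.006,"yaw":0},{"grip":0,"x":0,"y":0.001,"z":0.012,"yaw":0},{"grip":0,"x":0,"y":0.001,"z":0.018,"yaw":0},{"grip":0,"x":0,"y":0.001,"z":0.022,"yaw":0},{"grip":0,"x":0,"y":0.001,"z":0.024,"yaw":0}]'
python3 -m crank '[{"grip":0,"x":0,"y":0,"z":0.001,"yaw":0},{"grip":0,"x":0,"y":0,"z":0.002,"yaw":0},{"grip":0,"x":0,"y":0,"z":0.002,"yaw":0},{"grip":0,"x":0,"y":0,"z":0.002,"yaw":0},{"grip":0,"x":0,"y":0,"z":0.002,"yaw":0}]'
```

```text
time_s: 42.78
ee_pos: [533.3, 190.2, 95.5]
ee_rot: [-180.0, -0.1, 176.3]
force: [0.6, -0.5, 0.7]
gripper_width: 0.5
gripper_force: 0.2
time_s: 43.2
ee_pos: [533.8, 190.7, 94.7]
ee_rot: [180.0, 0.0, 176.4]
force: [-0.1, -0.3, -0.8]
gripper_width: 0.3
gripper_force: 0.0
```

```bash

python3 -m crank '[{"grip":0,"x":0,"y":0,"z":0.001,"yaw":0},{"grip":0,"x":0,"y":0,"z":0.002,"yaw":0},{"grip":0,"x":0,"y":0,"z":0.002,"yaw":0},{"grip":0,"x":0,"y":0,"z":0.002,"yaw":0},{"grip":0,"x":0,"y":0,"z":0.002,"yaw":0}]'
python3 -m crank '[{"grip":0,"x":0,"y":0,"z":0.001,"yaw":0},{"grip":0,"x":0,"y":0,"z":0.0015,"yaw":0},{"grip":0,"x":0,"y":0,"z":0.0015,"yaw":0},{"grip":0,"x":0,"y":0,"z":0.0015,"yaw":0},{"grip":0,"x":0,"y":0,"z":0.0015,"yaw":0}]'
python3 -m crank '[{"grip":0,"x":0,"y":0,"z":0.001,"yaw":0},{"grip":0,"x":0,"y":0,"z":0.0015,"yaw":0},{"grip":0,"x":0,"y":0,"z":0.0015,"yaw":0},{"grip":0,"x":0,"y":0,"z":0.0015,"yaw":0},{"grip":0,"x":0,"y":0,"z":0.0015,"yaw":0}]'
```

```text
time_s: 43.62
ee_pos: [533.9, 190.7, 93.7]
ee_rot: [180.0, 0.1, 176.4]
force: [-0.8, -0.4, 5.4]
gripper_width: 0.5
gripper_force: 3.4
time_s: 44.03
ee_pos: [534.0, 190.8, 93.5]
ee_rot: [180.0, 0.1, 176.4]
force: [-4.3, -1.1, 14.7]
gripper_width: 0.5
gripper_force: 7.3
time_s: 44.45
ee_pos: [534.0, 190.8, 93.3]
ee_rot: [180.0, 0.1, 176.4]
force: [-5.6, -1.6, 22.0]
gripper_width: 0.3
gripper_force: 11.2
```

```bash

python3 -m crank '[{"grip":0,"x":0,"y":0,"z":-0.02,"yaw":0},{"grip":0,"x":0,"y":0,"z":-0.05,"yaw":0},{"grip":0,"x":0,"y":0,"z":-0.09,"yaw":0},{"grip":0,"x":0,"y":0,"z":-0.12,"yaw":0},{"grip":0,"x":0,"y":0,"z":-0.13,"yaw":0}]'
python3 -m crank '[{"grip":0,"x":0,"y":0.035,"z":0,"yaw":0},{"grip":0,"x":0,"y":0.075,"z":0,"yaw":0},{"grip":0,"x":0,"y":0.115,"z":0,"yaw":0},{"grip":0,"x":0,"y":0.15,"z":0,"yaw":0},{"grip":0,"x":0,"y":0.185,"z":0,"yaw":0}]'
python3 -m crank '[{"grip":0,"x":0,"y":0,"z":0.02,"yaw":0},{"grip":0,"x":0,"y":0,"z":0.04,"yaw":0},{"grip":0,"x":0,"y":0,"z":0.055,"yaw":0},{"grip":0,"x":0,"y":0,"z":0.065,"yaw":0},{"grip":0,"x":0,"y":0,"z":0.065,"yaw":0}]'
python3 -c "
from h import *
go(532.6+.0645*35,207.8+35,159,176.3)"
```

```text
time_s: 44.87
ee_pos: [535.8, 191.4, 224.8]
ee_rot: [179.8, 0.5, 176.4]
force: [1.1, -0.4, 0.4]
gripper_width: 0.4
gripper_force: 0.0
time_s: 45.28
ee_pos: [544.9, 376.9, 218.5]
ee_rot: [-179.9, -0.1, 176.4]
force: [0.7, -0.8, -0.2]
gripper_width: 0.4
gripper_force: 0.0
time_s: 45.7
ee_pos: [543.9, 374.3, 151.1]
ee_rot: [-179.8, -0.3, 176.4]
force: [-0.3, -0.7, 0.2]
gripper_width: 0.5
gripper_force: 0.0
go [0.0007, -0.1318, -0.0079] yaw 0.0013 dist 132 rows 4
```

```bash

python3 -m crank '[{"grip":0,"x":0,"y":-0.015,"z":-0.006,"yaw":0},{"grip":0,"x":0,"y":-0.03,"z":-0.008,"yaw":0},{"grip":0,"x":0,"y":-0.045,"z":-0.008,"yaw":0},{"grip":0,"x":0,"y":-0.06,"z":-0.008,"yaw":0},{"grip":0,"x":0,"y":-0.075,"z":-0.008,"yaw":0}]'
python3 -m crank '[{"grip":0,"x":0,"y":-0.012,"z":0,"yaw":0},{"grip":0,"x":0,"y":-0.024,"z":0,"yaw":0},{"grip":0,"x":0,"y":-0.036,"z":0,"yaw":0},{"grip":0,"x":0,"y":-0.048,"z":0,"yaw":0},{"grip":0,"x":0,"y":-0.058,"z":0,"yaw":0}]'
python3 -m crank '[{"grip":0,"x":0,"y":-0.004,"z":0.007,"yaw":0},{"grip":0,"x":0,"y":-0.008,"z":0.0145,"yaw":0},{"grip":0,"x":0,"y":-0.011,"z":0.022,"yaw":0},{"grip":0,"x":0,"y":-0.014,"z":0.03,"yaw":0},{"grip":0,"x":0,"y":-0.017,"z":0.04,"yaw":0}]'
python3 -c "
from h import *
go(532.6+.0645*16,207.8+16,94,176.3)"
```

```text
time_s: 46.12
ee_pos: [540.9, 298.6, 163.7]
ee_rot: [179.9, 0.1, 176.3]
force: [-0.6, 1.3, -0.8]
gripper_width: 0.6
gripper_force: 0.6
time_s: 46.53
ee_pos: [536.6, 240.9, 162.3]
ee_rot: [-179.9, -0.0, 176.4]
force: [0.1, -0.2, -0.6]
gripper_width: 0.2
gripper_force: 0.0
time_s: 46.95
ee_pos: [536.0, 225.6, 121.9]
ee_rot: [180.0, 0.0, 176.4]
force: [0.8, -0.3, 0.5]
gripper_width: 0.9
gripper_force: 0.3
go [0.0023, -0.0019, 0.0279] yaw 0.0012 dist 28 rows 1
```

```bash

python3 -m crank '[{"grip":0,"x":0,"y":-0.001,"z":0.006,"yaw":0},{"grip":0,"x":0,"y":-0.0015,"z":0.012,"yaw":0},{"grip":0,"x":0,"y":-0.0015,"z":0.018,"yaw":0},{"grip":0,"x":0,"y":-0.0015,"z":0.023,"yaw":0},{"grip":0,"x":0,"y":-0.0015,"z":0.027,"yaw":0}]'
python3 -m crank '[{"grip":0,"x":0,"y":0,"z":0.001,"yaw":0},{"grip":0,"x":0,"y":0,"z":0.002,"yaw":0},{"grip":0,"x":0,"y":0,"z":0.0025,"yaw":0},{"grip":0,"x":0,"y":0,"z":0.0025,"yaw":0},{"grip":0,"x":0,"y":0,"z":0.0025,"yaw":0}]'
python3 -m crank '[{"grip":0,"x":0,"y":0,"z":0.001,"yaw":0},{"grip":0,"x":0,"y":0,"z":0.0015,"yaw":0},{"grip":0,"x":0,"y":0,"z":0.0015,"yaw":0},{"grip":0,"x":0,"y":0,"z":0.0015,"yaw":0},{"grip":0,"x":0,"y":0,"z":0.0015,"yaw":0}]'
python3 -m crank '[{"grip":0,"x":0,"y":0,"z":0.001,"yaw":0},{"grip":0,"x":0,"y":0,"z":0.0015,"yaw":0},{"grip":0,"x":0,"y":0,"z":0.0015,"yaw":0},{"grip":0,"x":0,"y":0,"z":0.0015,"yaw":0},{"grip":0,"x":0,"y":0,"z":0.0015,"yaw":0}]'
```

```text
time_s: 47.37
ee_pos: [535.6, 224.3, 94.7]
ee_rot: [-180.0, -0.0, 176.4]
force: [0.2, -0.0, -0.3]
gripper_width: 0.1
gripper_force: 0.2
time_s: 47.78
ee_pos: [535.5, 224.2, 93.7]
ee_rot: [180.0, -0.0, 176.4]
force: [-3.3, -0.7, 5.4]
gripper_width: 0.2
gripper_force: 2.8
time_s: 48.2
ee_pos: [535.5, 224.2, 93.5]
ee_rot: [180.0, 0.0, 176.4]
force: [-4.9, -0.7, 12.9]
gripper_width: 0.4
gripper_force: 6.6
time_s: 48.62
ee_pos: [535.6, 224.2, 93.4]
ee_rot: [180.0, 0.1, 176.4]
force: [-7.2, -3.0, 21.0]
gripper_width: 0.5
gripper_force: 10.4
```

Flat. Retreat up and back, then a last look.

```bash

python3 -m crank '[{"grip":0,"x":0,"y":0,"z":-0.02,"yaw":0},{"grip":0,"x":0,"y":0,"z":-0.05,"yaw":0},{"grip":0,"x":0,"y":0,"z":-0.09,"yaw":0},{"grip":0,"x":0,"y":0,"z":-0.13,"yaw":0},{"grip":0,"x":0,"y":0,"z":-0.16,"yaw":0}]'
python3 -m crank '[{"grip":0,"x":0.03,"y":-0.03,"z":0,"yaw":0},{"grip":0,"x":0.05,"y":-0.06,"z":0,"yaw":0},{"grip":0,"x":0.08,"y":-0.09,"z":0,"yaw":0},{"grip":0,"x":0.1,"y":-0.12,"z":0,"yaw":0},{"grip":0,"x":0.12,"y":-0.15,"z":0,"yaw":0}]'
python3 -m crank '[{"grip":0,"x":0,"y":-0.04,"z":0,"yaw":0},{"grip":0,"x":0,"y":-0.08,"z":0,"yaw":0},{"grip":0,"x":0,"y":-0.12,"z":0,"yaw":0},{"grip":0,"x":0,"y":-0.16,"z":0,"yaw":0},{"grip":0,"x":0,"y":-0.16,"z":0,"yaw":0}]'
python3 -c "
from h import *
T=snap('top','t10');S=snap('side','s10')
cv2.imwrite('pics/c10.png',np.hstack([cv2.resize(cv2.cvtColor(a,4),None,fx=1.5,fy=1.5,interpolation=2) for a in(T[70:310,115:395],S[100:340,70:310])]))"
```

```text
time_s: 49.03
ee_pos: [536.6, 224.5, 253.5]
ee_rot: [179.9, 0.2, 176.4]
force: [0.2, 0.0, 0.2]
gripper_width: 0.3
gripper_force: 0.0
time_s: 49.45
ee_pos: [405.0, 81.1, 250.0]
ee_rot: [-180.0, 0.1, 176.4]
force: [0.1, -0.4, -0.3]
gripper_width: 0.8
gripper_force: 0.0
time_s: 49.87
ee_pos: [396.1, -83.7, 250.3]
ee_rot: [-179.8, 0.1, 175.9]
force: [0.6, 0.9, -0.7]
gripper_width: 0.2
gripper_force: 0.0
```

View pics/c10.png

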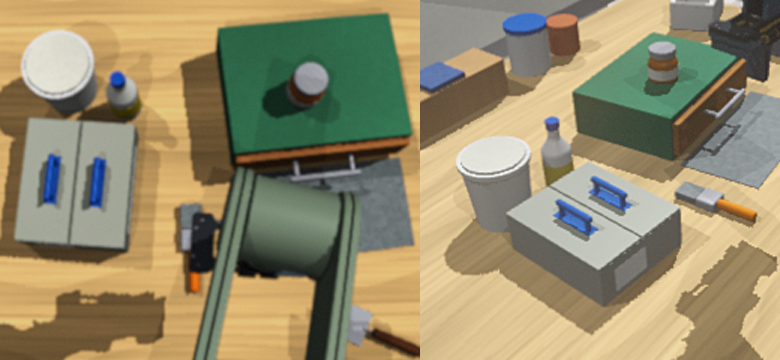

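Both flaps are flat and the drawer is shut. The tub, bottle, jar, brush and spatula look as they did at the start.

```bash
python3 -c "
from workcell import *
print(job_done())"
```

```text
the job is handed in; nothing more can be done
None
```

I packed both finials present upright on the carton floor, pushed the drawer to its stop with the sanding block and wax tin left in it, folded both flaps flat, and handed the job in at about 50 s; the last pictures show the other things undisturbed.

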